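Make a mirror-mosaic place ready for the next class

TASK

Make this mosaic place ready for the next pupil: count exactly four round mirrors and exactly two square ones into the dish on the board (the spare ones stay out), close every paint pot with the lid that fits it, level and fully down, and press the brush by the middle of its handle down into the board's brush clips, past the spring jaw, until it lies home in both. Leave the glue bottle and the ink jar alone.

Things in the scene. Friction and masses are not known exactly. Their poses are not given: they have to be found in the camera images.
- board: plywood mosaic board, 200 (own x) by 150 (own y) by 6 mm, fixed to the table; origin under its centre, z up. It carries a round yellow plastic saucer on its far half and, along its near (-x) edge, a brush holder of two grey plastic fork clips 70 mm apart
- dish (a point): centre of the inside floor of the saucer, 10 mm above the table: a plain round dish, 56 mm inner radius at the top, 53 mm at the floor; its rim is 14 mm above this floor point (24 mm above the table), wall 3 mm
- clip_seat (a point): brush holder, axes as the board's: the middle of the handle's axis belongs at this point, 24 mm above the table, handle level along the board's y (either end first). Two fork clips stand at y +35 and -35 mm, each 14 mm wide along y, open upward, 14 mm slot, flared mouths, tops 21 mm above this point; plain fork at -35 mm, sprung jaw clip at +35 mm; free space for fingers between them
- jaw (a joint): hinge angle of the sprung black jaw on the near (-x) side of the +35 mm clip: 0 closed, grows outward to 0.6 rad. Its nose, 8 mm above the seat axis, narrows the mouth to about 9 mm: the 12 mm handle must be pushed straight down past it (about 5 to 10 N, contact starts about 16 mm above the seat, opens to about 0.2 rad); then it springs back over the handle
- brush: flat paint brush, 203 mm long, 30 g, lying on the table along its own x axis: round wooden handle 12 mm thick from x = -75 to +75 mm, then a flat metal ferrule 22 mm wide, 12 mm thick (to +100 mm) and bristles (to +128 mm); origin on the handle's axis at its middle, which is 6 mm above the table when it lies there
- mirror1: round mirror, a plain silvery disc 28 mm across and 5 mm thick, 10 g, lying flat; origin under its centre (five or six of these are present; None if absent)
- mirror2: round mirror, a plain silvery disc 28 mm across and 5 mm thick, 10 g, lying flat; origin under its centre (five or six of these are present; None if absent)
- mirror3: round mirror, a plain silvery disc 28 mm across and 5 mm thick, 10 g, lying flat; origin under its centre (five or six of these are present; None if absent)
- mirror4: round mirror, a plain silvery disc 28 mm across and 5 mm thick, 10 g, lying flat; origin under its centre (five or six of these are present; None if absent)
- mirror5: round mirror, a plain silvery disc 28 mm across and 5 mm thick, 10 g, lying flat; origin under its centre (five or six of these are present; None if absent)
- mirror6: round mirror, a plain silvery disc 28 mm across and 5 mm thick, 10 g, lying flat; origin under its centre (five or six of these are present; None if absent)
- square1: square mirror, silvery, 25 by 25 by 5 mm, sides along its x and y, 10 g, lying flat; origin under its centre (three of these)
- square2: square mirror, silvery, 25 by 25 by 5 mm, sides along its x and y, 10 g, lying flat; origin under its centre (three of these)
- square3: square mirror, silvery, 25 by 25 by 5 mm, sides along its x and y, 10 g, lying flat; origin under its centre (three of these)
- pot_small: small open paint pot, white, upright: body 40 mm across, 24 mm high, then a neck 28 mm across with a bevelled top (paint showing inside), 38 mm high in all; loose, 60 to 220 g; origin under its centre, z up (two or three pots are present; None if absent)
- lid_small: white press-on lid of the small pot, loose, lying open side down on the table: 37 mm across, 14 mm high, bore 32 mm across and 11 mm deep, slips over the neck with 2 mm play all round; origin at the centre of its lower edge, z up; fully on, this origin lies 27 mm above the pot's. (A lid whose pot is absent is not needed)
- pot_medium: medium open paint pot, white, upright: body 50 mm across, 29 mm high, then a neck 38 mm across with a bevelled top (paint showing inside), 43 mm high in all; loose, 60 to 220 g; origin under its centre, z up (two or three pots are present; None if absent)
- lid_medium: white press-on lid of the medium pot, loose, lying open side down on the table: 47 mm across, 14 mm high, bore 42 mm across and 11 mm deep, slips over the neck with 2 mm play all round; origin at the centre of its lower edge, z up; fully on, this origin lies 32 mm above the pot's. (A lid whose pot is absent is not needed)
- pot_large: large open paint pot, white, upright: body 60 mm across, 34 mm high, then a neck 48 mm across with a bevelled top (paint showing inside), 48 mm high in all; loose, 60 to 220 g; origin under its centre, z up (two or three pots are present; None if absent)
- lid_large: white press-on lid of the large pot, loose, lying open side down on the table: 57 mm across, 14 mm high, bore 52 mm across and 11 mm deep, slips over the neck with 2 mm play all round; origin at the centre of its lower edge, z up; fully on, this origin lies 37 mm above the pot's. (A lid whose pot is absent is not needed)
- glue: squeeze bottle of glue, white, 42 mm across, 100 mm tall, standing; origin under its centre; not part of the job
- ink: small amber ink jar with black cap, 40 mm across, 42 mm tall, standing; origin under its centre; not part of the job

How it is judged:
By the outcome, as a careful person would: the job done as asked, in the order asked, and still so for the second after the job is handed in, with the robot touching nothing.
Of mirror1, mirror2, mirror3, mirror4, mirror5, mirror6 only 5 to 6 are there at a start; the rules pass over those that are not, and their reading is None.
Of pot_small, pot_medium, pot_large only 2 to 3 are there at a start; the rules pass over those that are not, and their reading is None.
At some moment in a run one of mirror1, mirror2, mirror3, mirror4, mirror5, mirror6, square1, lid_small, lid_medium, lid_large may be knocked a few centimetres aside while the robot is not near it.
Once in a run the grip may slacken for a moment while it holds something.
It also fails if it takes over 210 s, if anything falls off the work surface, if the arm or the gripper's body presses on something with over 40 N, if the wrist force passes 120 N, or if a joint passes its speed limit or range.

ROBOT

A 6-joint arm with a two-finger parallel gripper is mounted at the origin on the work surface. World frame = base frame: x ahead of the robot, y to its left, z up, the work surface at z = 0. Lengths are in m, angles in rad, forces in N, time in s.
With the tool pointing down it reaches from about 0.375 to 0.9 m from the base axis. Payload 3.1 kg.
Tool frame: the origin (TCP) lies between the finger pads; the fingertips stand 19 mm ahead of it and the grasp point (between the pads) is the TCP; z points along the fingers, y is the line along which they close (so a half turn about z gives the same grasp; the last joint's range is limited). The gripper opens to 87 mm and grips with 3 to 60 N. Pads are 19 mm wide; open, the fingers measure 117 mm over their backs; the gripper's body (75 mm by 190 mm) begins 51 mm behind the grasp point.
Start: joints at [-1.284, 0.527, 1.433, -0, 1.181, -0.178], TCP at [0.28, -0.559, 0.242] pointing down, gripper open.
Joint ranges: [-3.08, 3.08], [-0.75, 2.2], [0.22, 2.44], [-1.43, 4.57], [0, 2.65], [-2.85, 2.85]. Speed limits (rad/s): [2.79, 2.79, 3.14, 3.14, 3.14, 3.14].

INTERFACE

Orientations are given as a unit quaternion [x, y, z, w].
In Python, from rig import telemetry, viewer, hand_in gives the robot as it stands. The module is installed in compiled form; this text tells all that it offers.
- The arm moves only by the shell command python3 -m creep 'ROWS' [FORCE]. ROWS is JSON, a list of rows, each an object with "translation": the shift along the tool's x, y, z in mm, a list of three; "roll": the turn about the tool's z in degrees; "gripper": the finger opening in mm, from 0 to 87. In form: [{"translation": [tx, ty, tz], "roll": roll, "gripper": gripper}, ...]. A call has 1 to 5 rows; each row is the pose to reach, as a shift and turn from the pose commanded when the call began, along the tool's axes at that moment; what a row does not reach only later rows make up. A row lasts 1/12 s, in which the tool goes at most 41.7 mm and 7.16 degrees, less where a joint would pass 70% of its speed; a pose out of reach is approached as far as the arm can. A call with a gripper value outside its range is refused whole. The fingers move at their own pace and stop on an object; FORCE is the grip in N (left out, the last holds). Time passes only in rows, so rows that repeat a pose let the fingers close. It gives the time, the measured TCP pose, the force, the opening and the grip force at its end, in the units of the state.
- telemetry.get_obs(): the state, without advancing time (a new reading comes with each control period).
- viewer.camera(name): name is "scene" or "top"; returns the picture (480x640x3 uint8, blue, green, red); there is no depth.
- viewer.camera_info(name): a dict with "intrinsics" (3x3 intrinsics, pixels), "rvec" (rotation vector, rad) and "tvec" (3), from world to camera coordinates, as OpenCV has them. Camera axes: x right, y down, z forward; pixel columns grow to the right and rows downward; lengths in m; the calibration is good to about 2 mm. A picture is of the moment at which its call begins. camera_info takes no time and is no camera call.
- hand_in(): hands the job in; it is judged then, once.
Trained networks look in the newest picture that a camera, given by its name, has taken for a name from the list of things; names that differ only in an ending like _2 or _b are one class to them, and where a whole thing is asked for, a point or a joint stands for the part that bears it (a point fixed in the world has none). Each returns a list of dicts, best first, with "p" (0 to 1); they miss things now and then, are a little off and sometimes report something else, mostly with a low value. They report only what shows in the picture. A call takes as long as a camera call.
- viewer.recognise(camera, thing): "bbox" ([left, top, width, height] in pixels, round what is visible of it).
The state is a dict: "time": time; "q": joint angles; "joint_velocities": joint speeds; "joint_torque": joint torques, N m; "position": TCP position; "tool_rot": TCP orientation; "ft_force": force on the tool from outside, world axes, zero at the start; "moment": the same for the moment, N m; "grip_width": finger opening in m; "grip_force": force on a finger pad.
Only numpy, scipy, OpenCV 4.12 (cv2) and the standard library are available. Lean on these libraries where they do the work, as an engineer would, in place of code of your own. Each camera call takes 0.05 s, during which the arm holds its last target. There are 200 camera calls.

## Working session

There is one attempt and no reset: what is moved stays moved. The work goes in short steps, Python scripts to look and compute and a shell command to move; the robot and the scene stay as the last step left them, time stands still between calls to the robot, and variables do not carry over. Pictures are saved under pics/ and viewed, at most 14 in all, crops included, and the job is handed in when it is done.

```bash
mkdir -p pics; cat > h.py <<'E'
import numpy as np, cv2
from scipy.spatial.transform import Rotation as R
from rig import telemetry, viewer, hand_in
def cam(n):
    i=viewer.camera_info(n); return np.array(i["intrinsics"]),cv2.Rodrigues(np.array(i["rvec"],float))[0],np.array(i["tvec"],float).ravel()
def world(n,uv,z):
    K,r,t=cam(n); c=-r.T@t; d=r.T@np.linalg.solve(K,[uv[0],uv[1],1]); return c+d*(z-c[2])/d[2]
def pix(n,p):
    K,r,t=cam(n); q=K@(r@np.array(p)+t); return q[:2]/q[2]
def to(x,y,z=None,yaw=None):
    "shift in tool axes mm to world point; yaw=wanted world direction of closing line (deg)"
    o=telemetry.get_obs(); T=R.from_quat(o["tool_rot"]).as_matrix(); p=np.array(o["position"])
    d=np.array([x,y,p[2] if z is None else z])-p
    s=T.T@d*1000; roll=None
    if yaw is not None:
        cur=np.degrees(np.arctan2(T[1,1],T[0,1])); roll=-((yaw-cur+90)%180-90)
    return np.round(s,1),roll
E
python3 - <<'E'
from h import *
for n in("top","scene"):
    im=viewer.camera(n); cv2.imwrite(f"pics/{n}0.png",im)
    K,r,t=cam(n); print(n,K[0,0],(-r.T@t).round(3),r[2].round(2))
o=telemetry.get_obs(); print(o["position"],R.from_quat(o["tool_rot"]).as_matrix().round(3))
zs=dict(board=.006,brush=.006,mirror1=.005,square1=.005,pot_small=.038,pot_medium=.043,pot_large=.048,lid_small=.014,lid_medium=.014,lid_large=.014,glue=.1,ink=.042,dish=.024,jaw=.03)
for k,z in zs.items():
    for d in viewer.recognise("top",k)[:9]:
        if d["p"]>.25:
            l,t,w,h=d["bbox"]; print(k,round(d["p"],2),np.round([l,t,w,h]).astype(int),world("top",(l+w/2,t+h/2),z).round(3)[:2])
E
```

```text
top 571.2508327086199 [0.535 0.033 1.166] [ 0.04  0.   -1.  ]
scene 572.4291648876722 [1.299 0.282 0.977] [-0.61 -0.21 -0.77]
[ 0.27998508 -0.55810841  0.24069507] [[ 0.894  0.448 -0.001]
 [ 0.448 -0.894  0.002]
 [ 0.    -0.002 -1.   ]]
board 0.67 [306 156  86 108] [ 0.627 -0.014]
brush 0.74 [306 302 101  16] [ 0.422 -0.026]
brush 0.72 [228 292  26  21] [0.44  0.206]
mirror1 0.66 [176 285  32  36] [0.44  0.307]
mirror1 0.61 [424 219  10  17] [ 0.588 -0.177]
mirror1 0.6 [509 301  14  14] [ 0.423 -0.349]
mirror1 0.57 [472 295  12  20] [ 0.431 -0.272]
mirror1 0.55 [468 216  15  15] [ 0.594 -0.271]
mirror1 0.5 [503 256  18  18] [ 0.511 -0.344]
mirror1 0.49 [469 262  15  14] [ 0.504 -0.273]
square1 0.6 [501 217  13  12] [ 0.595 -0.338]
square1 0.59 [431 259  14  13] [ 0.51  -0.194]
square1 0.44 [433 300  14  20] [ 0.42  -0.196]
pot_small 0.55 [227 247  18  24] [0.53  0.211]
pot_medium 0.48 [226 245  19  28] [0.529 0.212]
pot_large 0.64 [174 288  33  32] [0.443 0.298]
lid_small 0.59 [471 263  17  13] [ 0.503 -0.275]
lid_medium 0.71 [226 292  26  20] [0.443 0.208]
lid_large 0.98 [172 238  28  27] [0.545 0.314]
lid_large 0.28 [175 286  34  34] [0.441 0.304]
glue 0.62 [179 154  26  23] [0.705 0.283]
glue 0.45 [474 156  23  21] [ 0.698 -0.268]
ink 0.79 [474 157  23  23] [ 0.702 -0.285]
dish 0.73 [305 160  88 103] [ 0.62  -0.014]
dish 0.32 [227 292  25  20] [0.443 0.207]
```

View pics/top0.png

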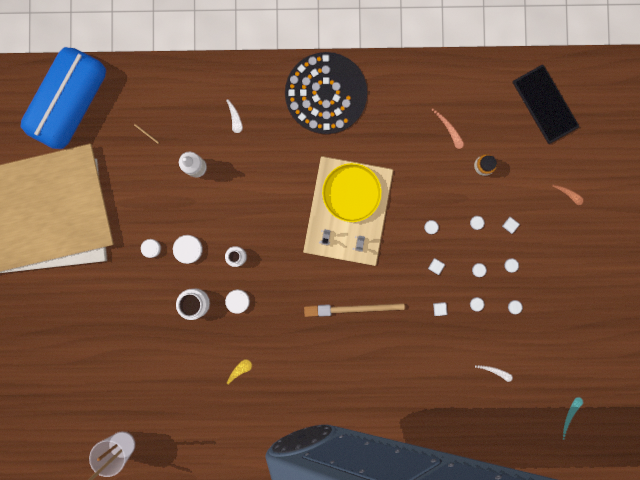

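View pics/scene0.png

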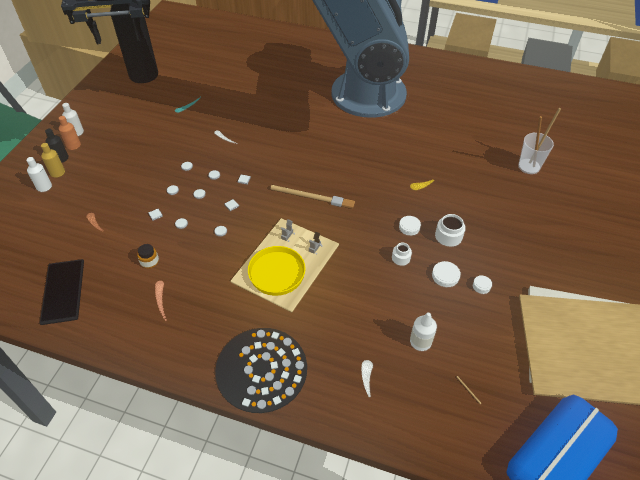

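The top view shows six round mirrors at px (431,227), (477,223), (512,265), (479,270), (477,304) and (515,307), and squares at (511,225), (437,267) and (440,309). The small pot is at (235,257) and the large pot at (192,304), with no medium pot. The lids are small (150,248), large (187,250) and medium (237,302). The brush lies at (355,309) with its bristles toward +y. The scene view agrees.

```bash
cat >> h.py <<'E'
def blobs(im,s_max=60,v_min=170,amin=60,amax=1500):
    h=cv2.cvtColor(im,cv2.COLOR_BGR2HSV); m=((h[...,1]<s_max)&(h[...,2]>v_min)).astype(np.uint8)
    out=[]
    for c in cv2.findContours(m,cv2.RETR_EXTERNAL,cv2.CHAIN_APPROX_NONE)[0]:
        c=cv2.convexHull(c); a=cv2.contourArea(c)
        if amin<a<amax:
            M=cv2.moments(c); out.append((np.array([M["m10"]/a,M["m01"]/a]),a,c))
    return out
def mirrors(im=None):
    im=viewer.camera("top") if im is None else im
    for uv,a,c in blobs(im):
        w=world("top",uv,.004)
        if -.5<w[1]<.1 and .38<w[0]<.75:
            q=np.array([world("top",p[0],.005)[:2]*1000 for p in c],np.float32)
            r=cv2.minAreaRect(q); area=cv2.contourArea(q); circ=cv2.minEnclosingCircle(q)[1]
            print("mir",w[:2].round(4),"area",int(area),"fill",round(area/(np.pi*circ**2),2),"rect",np.round(r[1]),"ang",round(r[2]))
E
python3 - <<'E'
from h import *
im=viewer.camera("top"); mirrors(im)
for uv,a,c in blobs(im):
    w=world("top",uv,.014)
    if w[1]>.1 and w[0]<.75 and w[0]>.3:
        for z in(.014,.038,.048):
            q=np.array([world("top",p[0],z)[:2]*1000 for p in c],np.float32)
            print(uv.round(1),z,world("top",uv,z)[:2].round(4),np.round(cv2.minAreaRect(q)[1],1))
h=cv2.cvtColor(im,cv2.COLOR_BGR2HSV)
# dish: yellow rim
def big(m):
    c=max(cv2.findContours(m.astype(np.uint8),cv2.RETR_EXTERNAL,cv2.CHAIN_APPROX_NONE)[0],key=cv2.contourArea); return c
y=(h[...,0]>22)&(h[...,0]<35)&(h[...,1]>200)&(h[...,2]>120); y[:140]=0;y[300:]=0
q=np.array([world("top",p[0],.024)[:2] for p in big(y)],np.float32); print("dish",cv2.fitEllipse(q*1000))
print("hsv board",h[245,345],h[170,315],"clip",h[243,361],h[240,326],"brush",h[308,370],"table",h[280,400])
cv2.imwrite("pics/crop1.png",cv2.resize(im[150:330,140:420],None,fx=2.85,fy=2.85,interpolation=cv2.INTER_CUBIC))
E
```

```text
mir [0.4229 0.0392] area 395 fill 0.67 rect [24. 18.] ang 89
mir [ 0.4226 -0.196 ] area 531 fill 0.69 rect [24. 24.] ang 5
mir [ 0.425 -0.348] area 502 fill 0.91 rect [24. 24.] ang 89
mir [ 0.4318 -0.2706] area 496 fill 0.89 rect [26. 24.] ang 44
mir [ 0.5006 -0.277 ] area 504 fill 0.91 rect [24. 24.] ang 89
mir [ 0.5099 -0.3422] area 508 fill 0.89 rect [24. 24.] ang 89
mir [ 0.5093 -0.1902] area 539 fill 0.7 rect [24. 24.] ang 58
mir [ 0.5892 -0.1814] area 506 fill 0.92 rect [24. 24.] ang 89
mir [ 0.5913 -0.3431] area 541 fill 0.73 rect [24. 24.] ang 50
mir [ 0.5972 -0.2748] area 506 fill 0.92 rect [26. 25.] ang 71
[236.6 301.3] 0.014 [0.4438 0.2138] [45.9 45.8]
[236.6 301.3] 0.038 [0.4457 0.21  ] [44.9 44.8]
[236.6 301.3] 0.048 [0.4465 0.2085] [44.5 44.4]
[190.5 304.2] 0.014 [0.4392 0.3067] [58.4 60.2]
[190.5 304.2] 0.038 [0.4412 0.301 ] [57.2 58.9]
[190.5 304.2] 0.048 [0.4421 0.2986] [56.7 58.4]
[234.4 256.4] 0.014 [0.5343 0.2177] [38.4 38.3]
[234.4 256.4] 0.038 [0.5343 0.2139] [37.6 37.5]
[234.4 256.4] 0.048 [0.5343 0.2123] [37.3 37.2]
[ 67.1 260. ] 0.014 [0.5311 0.5557] [ 26.6 202.9]
[ 67.1 260. ] 0.038 [0.5312 0.5448] [ 26.  198.6]
[ 67.1 260. ] 0.048 [0.5312 0.5403] [ 25.8 196.9]
[149.5 248.1] 0.014 [0.5531 0.3892] [34.4 36.4]
[149.5 248.1] 0.038 [0.5527 0.3818] [33.7 35.7]
[149.5 248.1] 0.048 [0.5525 0.3787] [33.4 35.3]
[186.5 248.9] 0.014 [0.5504 0.3145] [54.6 56.6]
[186.5 248.9] 0.038 [0.5501 0.3086] [53.4 55.4]
[186.5 248.9] 0.048 [0.55   0.3062] [53.  54.9]
[188.7 162.1] 0.014 [0.7267 0.3094] [40.7 40.8]
[188.7 162.1] 0.038 [0.7227 0.3036] [39.9 40. ]
[188.7 162.1] 0.048 [0.721  0.3012] [39.5 39.6]
dish ((660.2269287109375, -19.68561553955078), (115.90882873535156, 116.26510620117188), 171.5951385498047)
hsv board [ 19  83 221] [ 12 160 115] clip [128  14 149] [156  39  33] brush [ 16 103 201] table [ 10 162 115]
```

View pics/crop1.png

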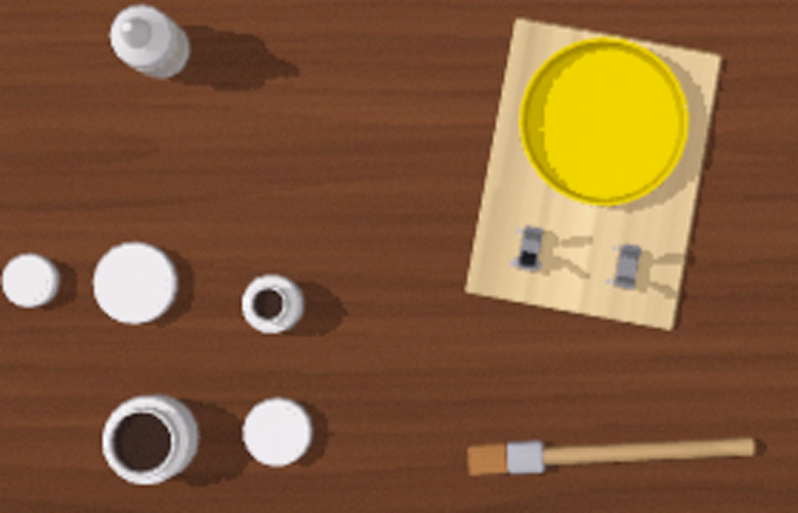

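```bash
python3 -m creep '[{"translation":[178,-80,60],"roll":26.6,"gripper":50},{"translation":[178,-80,60],"roll":26.6,"gripper":50},{"translation":[178,-80,60],"roll":26.6,"gripper":50},{"translation":[178,-80,60],"roll":26.6,"gripper":50},{"translation":[178,-80,60],"roll":26.6,"gripper":50}]' 20
python3 -m creep '[{"translation":[93,-113,40],"roll":0,"gripper":50},{"translation":[93,-113,40],"roll":0,"gripper":50},{"translation":[93,-113,40],"roll":0,"gripper":50},{"translation":[93,-113,40],"roll":0,"gripper":50},{"translation":[93,-113,40],"roll":0,"gripper":50}]'
python3 -m creep '[{"translation":[92,-113,40],"roll":0,"gripper":50},{"translation":[92,-113,40],"roll":0,"gripper":50},{"translation":[92,-113,40],"roll":0,"gripper":50},{"translation":[92,-113,40],"roll":0,"gripper":50},{"translation":[92,-113,40],"roll":0,"gripper":50}]'
python3 -c "
from h import *
print(to(.5892,-.1814,.021,90)); mirrors()"
```

```text
time: 1.27
position: [0.4043, -0.4056, 0.1811]
tool_rot: [1.0, -0.002, 0.0, -0.0]
ft_force: [-0.0, -0.3, 1.0]
grip_width: 0.0618
grip_force: 0.0
time: 1.68
position: [0.4981, -0.2892, 0.14]
tool_rot: [1.0, 0.003, -0.001, -0.002]
ft_force: [-0.7, -0.4, -0.6]
grip_width: 0.0503
grip_force: 0.0
time: 2.1
position: [0.5903, -0.1775, 0.1003]
tool_rot: [1.0, 0.003, -0.0, -0.001]
ft_force: [-0.2, -0.1, 0.2]
grip_width: 0.0505
grip_force: 0.0
(array([-1.1,  4. , 79.3]), np.float64(0.2968791308366576))
mir [ 0.4235 -0.3512] area 337 fill 0.64 rect [16. 25.] ang 62
```

```bash
python3 -m creep '[{"translation":[-1,3,40],"roll":0,"gripper":50},{"translation":[-1,3,70],"roll":0,"gripper":50},{"translation":[-1,3,78],"roll":0,"gripper":50},{"translation":[-1,3,79],"roll":0,"gripper":50},{"translation":[-1,3,79],"roll":0,"gripper":22}]' 20
python3 -m creep '[{"translation":[0,0,0],"roll":0,"gripper":22},{"translation":[0,0,0],"roll":0,"gripper":22},{"translation":[0,0,0],"roll":0,"gripper":22},{"translation":[0,0,0],"roll":0,"gripper":22}]'
python3 -m creep '[{"translation":[0,0,-20],"roll":0,"gripper":22},{"translation":[0,0,-40],"roll":0,"gripper":22},{"translation":[0,0,-60],"roll":0,"gripper":22},{"translation":[0,0,-60],"roll":0,"gripper":22}]'
```

```text
time: 2.57
position: [0.5872, -0.1856, 0.0231]
tool_rot: [1.0, -0.0, 0.0, 0.0]
ft_force: [-0.3, -1.0, 0.4]
grip_width: 0.0481
grip_force: 0.0
time: 2.9
position: [0.588, -0.1843, 0.0241]
tool_rot: [1.0, 0.0, 0.001, 0.0]
ft_force: [0.5, 1.9, 4.6]
grip_width: 0.0259
grip_force: 2.9
time: 3.23
position: [0.59, -0.1854, 0.0868]
tool_rot: [1.0, 0.0, 0.004, 0.002]
ft_force: [-0.4, 0.1, -0.2]
grip_width: 0.0223
grip_force: 0.0
```

```bash
python3 - <<'E'
from h import *
im=viewer.camera("scene"); c=pix("scene",(.59,-.185,.0)); print(c, [telemetry.get_obs()["position"][2] for _ in range(2)])
for uv,a,k in blobs(im,60,150):
    w=world("scene",uv,.004)
    if -.5<w[1]<-.1 and .38<w[0]<.75: print(uv.round(1),w[:2].round(4),a)
u,v=map(int,c); cv2.imwrite("pics/s1.png",cv2.resize(im[v-100:v+60,u-110:u+90],None,fx=3.5,fy=3.5))
E
```

```text
[218.26914412 230.83120987] [np.float64(0.08508237300621956), np.float64(0.08508237300621956)]
[150.7 261.3] [ 0.716 -0.284] 95.5
[219.3 229.8] [ 0.5895 -0.1822] 87.5
[180.8 223. ] [ 0.5985 -0.2728] 73.5
[155.  213.9] [ 0.5927 -0.3412] 81.5
[231.1 205.1] [ 0.5125 -0.1877] 67.5
```

View pics/s1.png

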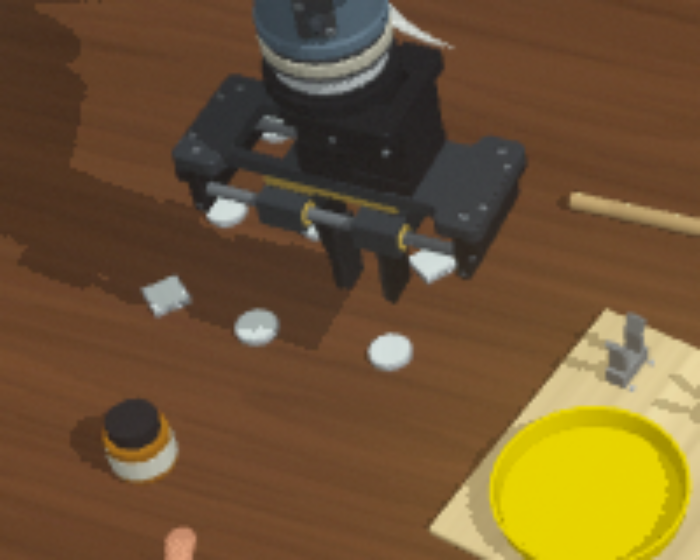

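The mirror is still in place at (.5895,-.182), and the scene camera agrees with the top one. My grip was too high, so I'll go down again about 3 mm deeper.

```bash
python3 -m creep '[{"translation":[0,-2,20],"roll":0,"gripper":50},{"translation":[0,-2,50],"roll":0,"gripper":50},{"translation":[0,-2,60],"roll":0,"gripper":50},{"translation":[0,-2,62],"roll":0,"gripper":50},{"translation":[0,-2,62],"roll":0,"gripper":50}]' 20
python3 -m creep '[{"translation":[0,0,2],"roll":0,"gripper":50},{"translation":[0,0,2],"roll":0,"gripper":50},{"translation":[0,0,2],"roll":0,"gripper":22},{"translation":[0,0,2],"roll":0,"gripper":22},{"translation":[0,0,2],"roll":0,"gripper":22}]'
python3 -m creep '[{"translation":[0,0,0],"roll":0,"gripper":22},{"translation":[0,0,0],"roll":0,"gripper":22},{"translation":[0,0,0],"roll":0,"gripper":22}]'
```

```text
time: 3.7
position: [0.5862, -0.1809, 0.0197]
tool_rot: [1.0, 0.0, -0.001, -0.001]
ft_force: [-0.2, 0.1, -0.1]
grip_width: 0.0455
grip_force: 0.0
time: 4.12
position: [0.5875, -0.1823, 0.0194]
tool_rot: [1.0, 0.0, 0.0, 0.0]
ft_force: [0.5, 2.0, 7.7]
grip_width: 0.0376
grip_force: 3.7
time: 4.37
position: [0.5879, -0.1825, 0.0194]
tool_rot: [1.0, 0.0, 0.001, 0.0]
ft_force: [-0.6, 0.8, 7.0]
grip_width: 0.0264
grip_force: 21.0
```

```bash
python3 -m creep '[{"translation":[0,0,-20],"roll":0,"gripper":22},{"translation":[0,0,-50],"roll":0,"gripper":22},{"translation":[0,0,-60],"roll":0,"gripper":22},{"translation":[0,0,-60],"roll":0,"gripper":22}]'
python3 -m creep '[{"translation":[20,-33,0],"roll":0,"gripper":22},{"translation":[40,-66,0],"roll":0,"gripper":22},{"translation":[60,-99,0],"roll":0,"gripper":22},{"translation":[80,-132,0],"roll":0,"gripper":22},{"translation":[98,-162,0],"roll":0,"gripper":22}]'
python3 -m creep '[{"translation":[0,0,0],"roll":0,"gripper":22},{"translation":[0,0,20],"roll":0,"gripper":22},{"translation":[0,0,34],"roll":0,"gripper":22},{"translation":[0,0,34],"roll":0,"gripper":22}]'
python3 -c "
from h import *
print(to(.686,-.020,.046))"
```

```text
time: 4.7
position: [0.5891, -0.1833, 0.081]
tool_rot: [1.0, 0.0, 0.003, 0.001]
ft_force: [0.0, -0.1, 0.2]
grip_width: 0.0268
grip_force: 20.0
time: 5.12
position: [0.6851, -0.0182, 0.0766]
tool_rot: [1.0, 0.0, -0.001, -0.0]
ft_force: [0.8, -1.0, 0.4]
grip_width: 0.0267
grip_force: 20.0
time: 5.45
position: [0.6813, -0.0198, 0.0394]
tool_rot: [1.0, 0.0, -0.005, -0.001]
ft_force: [-0.4, -0.5, -1.0]
grip_width: 0.0265
grip_force: 20.0
(array([ 4.7,  0.2, -6.6]), None)
```

```bash
python3 -m creep '[{"translation":[0,0,0],"roll":0,"gripper":44},{"translation":[0,0,0],"roll":0,"gripper":44},{"translation":[0,0,0],"roll":0,"gripper":44},{"translation":[0,0,-25],"roll":0,"gripper":44},{"translation":[0,0,-40],"roll":0,"gripper":44}]' 20
python3 -m creep '[{"translation":[-10,30,0],"roll":0,"gripper":50},{"translation":[-23,65,0],"roll":0,"gripper":50},{"translation":[-35,100,0],"roll":0,"gripper":50},{"translation":[-47,135,0],"roll":0,"gripper":50},{"translation":[-57,170,0],"roll":0,"gripper":50}]'
python3 -m creep '[{"translation":[-12,35,0],"roll":0,"gripper":50},{"translation":[-24,70,0],"roll":0,"gripper":50},{"translation":[-29,86,0],"roll":0,"gripper":50},{"translation":[-29,86,0],"roll":0,"gripper":50},{"translation":[-29,86,0],"roll":0,"gripper":50}]'
python3 - <<'E'
from h import *
def sc(z=.004):
    for uv,a,k in blobs(viewer.camera("scene"),60,150,40):
        w=world("scene",uv,z)
        if -.5<w[1]<.1 and .38<w[0]<.75: print(w[:2].round(4),a)
sc(); print(to(.5972,-.2748,.0195,90)); mirrors()
E
```

```text
time: 5.87
position: [0.6855, -0.0208, 0.086]
tool_rot: [1.0, -0.0, 0.0, 0.0]
ft_force: [1.2, -0.3, 0.8]
grip_width: 0.0426
grip_force: 0.0
time: 6.28
position: [0.6277, -0.1921, 0.0859]
tool_rot: [1.0, 0.0, 0.001, 0.0]
ft_force: [0.5, 0.3, 1.1]
grip_width: 0.0498
grip_force: 0.0
time: 6.7
position: [0.5992, -0.2775, 0.0853]
tool_rot: [1.0, -0.001, 0.001, 0.0]
ft_force: [-1.0, -0.2, -0.9]
grip_width: 0.0498
grip_force: 0.0
[ 0.6797 -0.0229] 103.0
[ 0.716 -0.284] 95.5
[ 0.5975 -0.2731] 80.5
[ 0.5909 -0.3424] 68.0
[ 0.5101 -0.1878] 84.5
[0.4189 0.039 ] 59.5
[ 0.4236 -0.194 ] 67.5
(array([-2.3, -1.1, 65.6]), np.float64(-0.02478271718518954))
mir [0.4229 0.0391] area 397 fill 0.67 rect [24. 18.] ang 89
mir [ 0.5093 -0.1902] area 539 fill 0.7 rect [24. 24.] ang 58
mir [ 0.6862 -0.0218] area 531 fill 0.88 rect [24. 27.] ang 89
```

```bash
python3 -m creep '[{"translation":[-2,-2,30],"roll":0,"gripper":50},{"translation":[-2,-2,55],"roll":0,"gripper":50},{"translation":[-2,-2,65],"roll":0,"gripper":50},{"translation":[-2,-2,65.5],"roll":0,"gripper":50},{"translation":[-2,-2,65.5],"roll":0,"gripper":22}]' 20
python3 -m creep '[{"translation":[0,0,0],"roll":0,"gripper":22},{"translation":[0,0,0],"roll":0,"gripper":22},{"translation":[0,0,0],"roll":0,"gripper":22},{"translation":[0,0,0],"roll":0,"gripper":22},{"translation":[0,0,0],"roll":0,"gripper":22}]'
python3 -m creep '[{"translation":[0,0,-20],"roll":0,"gripper":22},{"translation":[0,0,-50],"roll":0,"gripper":22},{"translation":[0,0,-60],"roll":0,"gripper":22},{"translation":[0,0,-60],"roll":0,"gripper":22}]'
```

```text
time: 7.22
position: [0.5981, -0.2725, 0.0195]
tool_rot: [1.0, 0.002, 0.0, -0.0]
ft_force: [0.3, 0.3, 0.3]
grip_width: 0.0478
grip_force: 0.2
time: 7.63
position: [0.5978, -0.2741, 0.0195]
tool_rot: [1.0, 0.0, 0.0, -0.0]
ft_force: [0.1, 1.0, 3.1]
grip_width: 0.0266
grip_force: 21.1
time: 7.97
position: [0.5992, -0.2757, 0.0819]
tool_rot: [1.0, 0.0, 0.003, 0.002]
ft_force: [0.6, -1.2, -0.8]
grip_width: 0.0267
grip_force: 20.0
```

```bash
python3 -m creep '[{"translation":[12,-35,0],"roll":0,"gripper":22},{"translation":[24,-70,0],"roll":0,"gripper":22},{"translation":[36,-105,0],"roll":0,"gripper":22},{"translation":[48,-140,0],"roll":0,"gripper":22},{"translation":[58,-170,0],"roll":0,"gripper":22}]'
python3 -m creep '[{"translation":[12,-35,0],"roll":0,"gripper":22},{"translation":[20,-56,0],"roll":0,"gripper":22},{"translation":[20,-56,20],"roll":0,"gripper":22},{"translation":[20,-56,32],"roll":0,"gripper":22},{"translation":[20,-56,32],"roll":0,"gripper":22}]'
python3 -m creep '[{"translation":[0,0,0],"roll":0,"gripper":44},{"translation":[0,0,0],"roll":0,"gripper":44},{"translation":[0,0,0],"roll":0,"gripper":44},{"translation":[0,0,-25],"roll":0,"gripper":44},{"translation":[0,0,-40],"roll":0,"gripper":44}]' 20
python3 -m creep '[{"translation":[-25,28,0],"roll":0,"gripper":50},{"translation":[-50,57,0],"roll":0,"gripper":50},{"translation":[-75,86,0],"roll":0,"gripper":50},{"translation":[-100,115,0],"roll":0,"gripper":50},{"translation":[-125,144,0],"roll":0,"gripper":50}]'
python3 -m creep '[{"translation":[-25,28,0],"roll":0,"gripper":50},{"translation":[-50,57,0],"roll":0,"gripper":50},{"translation":[-50,84,0],"roll":0,"gripper":50},{"translation":[-50,84,0],"roll":0,"gripper":50},{"translation":[-50,84,0],"roll":0,"gripper":50}]'
cat >> h.py <<'E'
def sc(z=.004,lim=(-.5,.1,.38,.75)):
    for uv,a,k in blobs(viewer.camera("scene"),60,150,40):
        w=world("scene",uv,z)
        if lim[0]<w[1]<lim[1] and lim[2]<w[0]<lim[3]: print(w[:2].round(4),a)
E
python3 -c "
from h import *
sc(); print(to(.5006,-.277,.0195,90)); mirrors()"
```

```text
time: 8.38
position: [0.6546, -0.1018, 0.0772]
tool_rot: [1.0, 0.0, -0.001, -0.001]
ft_force: [1.4, 0.4, -0.3]
grip_width: 0.0265
grip_force: 20.0
time: 8.8
position: [0.6718, -0.0474, 0.0424]
tool_rot: [1.0, 0.001, -0.004, -0.001]
ft_force: [-1.2, -0.1, 0.4]
grip_width: 0.0265
grip_force: 20.0
time: 9.22
position: [0.6755, -0.0492, 0.0884]
tool_rot: [1.0, -0.0, 0.0, 0.0]
ft_force: [0.5, -0.8, 0.8]
grip_width: 0.043
grip_force: 0.0
time: 9.63
position: [0.5495, -0.1942, 0.0883]
tool_rot: [1.0, 0.0, 0.001, 0.001]
ft_force: [1.5, -0.6, -0.7]
grip_width: 0.0495
grip_force: 0.0
time: 10.05
position: [0.5005, -0.2792, 0.0882]
tool_rot: [1.0, -0.002, 0.001, 0.001]
ft_force: [-0.2, 0.6, 0.1]
grip_width: 0.0501
grip_force: 0.0
[ 0.6736 -0.0367] 253.0
[ 0.716 -0.284] 95.5
[ 0.5925 -0.3411] 85.0
[ 0.51   -0.1879] 85.0
[0.4189 0.039 ] 59.5
[ 0.5013 -0.2746] 68.0
[ 0.511  -0.3404] 63.5
[ 0.4236 -0.194 ] 67.5
[ 0.4321 -0.2684] 66.0
(array([ 0.2, -0.5, 68.3]), np.float64(-0.10493372199522355))
mir [0.4229 0.0392] area 395 fill 0.67 rect [24. 18.] ang 89
mir [ 0.4226 -0.196 ] area 531 fill 0.69 rect [24. 24.] ang 5
mir [ 0.4318 -0.2706] area 496 fill 0.89 rect [26. 24.] ang 44
mir [ 0.5093 -0.1902] area 539 fill 0.7 rect [24. 24.] ang 58
mir [ 0.5913 -0.3431] area 541 fill 0.73 rect [24. 24.] ang 50
mir [ 0.6745 -0.0504] area 518 fill 0.88 rect [24. 25.] ang 89
mir [ 0.6861 -0.0218] area 529 fill 0.88 rect [24. 27.] ang 89
```

```bash
python3 -m creep '[{"translation":[0,-2,30],"roll":0,"gripper":50},{"translation":[0,-2,57],"roll":0,"gripper":50},{"translation":[0,-2,67],"roll":0,"gripper":50},{"translation":[0,-2,68.5],"roll":0,"gripper":50},{"translation":[0,-2,68.5],"roll":0,"gripper":22}]' 20
python3 -m creep '[{"translation":[0,0,0],"roll":0,"gripper":22},{"translation":[0,0,0],"roll":0,"gripper":22},{"translation":[0,0,0],"roll":0,"gripper":22},{"translation":[0,0,0],"roll":0,"gripper":22},{"translation":[0,0,0],"roll":0,"gripper":22}]'
python3 -m creep '[{"translation":[0,0,-20],"roll":0,"gripper":22},{"translation":[0,0,-50],"roll":0,"gripper":22},{"translation":[0,0,-60],"roll":0,"gripper":22},{"translation":[0,0,-60],"roll":0,"gripper":22}]'
```

```text
time: 10.57
position: [0.5, -0.2726, 0.0195]
tool_rot: [1.0, 0.001, -0.001, -0.001]
ft_force: [-0.8, -1.9, 2.6]
grip_width: 0.0478
grip_force: 1.2
time: 10.98
position: [0.5012, -0.2739, 0.0194]
tool_rot: [1.0, 0.001, 0.001, 0.0]
ft_force: [0.4, 0.9, 6.6]
grip_width: 0.0267
grip_force: 20.9
time: 11.32
position: [0.5023, -0.2752, 0.0811]
tool_rot: [1.0, 0.001, 0.002, 0.002]
ft_force: [0.1, -0.6, -0.9]
grip_width: 0.0267
grip_force: 20.0
```

```bash
python3 -m creep '[{"translation":[17,-28,0],"roll":0,"gripper":22},{"translation":[35,-57,0],"roll":0,"gripper":22},{"translation":[52,-85,0],"roll":0,"gripper":22},{"translation":[70,-114,0],"roll":0,"gripper":22},{"translation":[87,-142,0],"roll":0,"gripper":22}]'
python3 -m creep '[{"translation":[17,-28,0],"roll":0,"gripper":22},{"translation":[35,-57,0],"roll":0,"gripper":22},{"translation":[52,-85,0],"roll":0,"gripper":22},{"translation":[70,-114,0],"roll":0,"gripper":22},{"translation":[87,-142,0],"roll":0,"gripper":22}]'
python3 -m creep '[{"translation":[0,0,10],"roll":0,"gripper":22},{"translation":[0,0,32],"roll":0,"gripper":22},{"translation":[0,0,32],"roll":0,"gripper":22},{"translation":[0,0,32],"roll":0,"gripper":22}]'
python3 -m creep '[{"translation":[0,0,0],"roll":0,"gripper":44},{"translation":[0,0,0],"roll":0,"gripper":44},{"translation":[0,0,0],"roll":0,"gripper":44},{"translation":[0,0,-25],"roll":0,"gripper":44},{"translation":[0,0,-40],"roll":0,"gripper":44}]' 20
python3 -m creep '[{"translation":[-17,35,0],"roll":0,"gripper":50},{"translation":[-34,71,0],"roll":0,"gripper":50},{"translation":[-50,106,0],"roll":0,"gripper":50},{"translation":[-67,141,0],"roll":0,"gripper":50},{"translation":[-83,176,0],"roll":0,"gripper":50}]'
python3 -m creep '[{"translation":[-17,35,0],"roll":0,"gripper":50},{"translation":[-34,71,0],"roll":0,"gripper":50},{"translation":[-50,106,0],"roll":0,"gripper":50},{"translation":[-67,141,0],"roll":0,"gripper":50},{"translation":[-83,175,0],"roll":0,"gripper":50}]'
python3 -m creep '[{"translation":[0,0,0],"roll":0,"gripper":50},{"translation":[0,0,0],"roll":0,"gripper":50}]'
python3 -c "
from h import *
sc(); print(to(.510,-.342,.0195,90)); mirrors()"
```

```text
time: 11.73
position: [0.5873, -0.1304, 0.0771]
tool_rot: [1.0, 0.0, -0.001, -0.0]
ft_force: [0.6, -0.9, -0.1]
grip_width: 0.0263
grip_force: 20.0
time: 12.15
position: [0.6741, 0.0119, 0.0767]
tool_rot: [1.0, 0.001, -0.001, -0.0]
ft_force: [0.0, 0.4, -0.9]
grip_width: 0.0265
grip_force: 20.0
time: 12.48
position: [0.6718, 0.0101, 0.0439]
tool_rot: [1.0, 0.0, -0.003, -0.0]
ft_force: [0.0, 0.1, 0.3]
grip_width: 0.0265
grip_force: 20.0
time: 12.9
position: [0.6744, 0.0093, 0.088]
tool_rot: [1.0, -0.0, 0.0, 0.0]
ft_force: [0.7, -0.2, 0.8]
grip_width: 0.043
grip_force: 0.0
time: 13.32
position: [0.5906, -0.1681, 0.0877]
tool_rot: [1.0, 0.0, 0.001, 0.0]
ft_force: [0.0, -0.5, -0.5]
grip_width: 0.05
grip_force: 0.0
time: 13.73
position: [0.5074, -0.3438, 0.0877]
tool_rot: [1.0, -0.0, 0.001, 0.001]
ft_force: [0.6, 0.3, 0.5]
grip_width: 0.05
grip_force: 0.0
time: 13.9
position: [0.5076, -0.3443, 0.0876]
tool_rot: [1.0, -0.002, 0.001, 0.001]
ft_force: [-0.0, 0.3, -0.1]
grip_width: 0.0499
grip_force: 0.0
[0.6685 0.0076] 105.0
[ 0.6736 -0.0367] 253.0
[ 0.716 -0.284] 95.5
[ 0.5925 -0.3411] 85.0
[ 0.5101 -0.1878] 84.5
[0.4189 0.039 ] 59.5
[ 0.5101 -0.3408] 70.5
[ 0.4236 -0.194 ] 67.5
[ 0.4321 -0.2684] 66.0
[ 0.4269 -0.3449] 49.0
(array([ 2. , -0.3, 67.8]), np.float64(-0.12209501525831001))
mir [0.4229 0.0391] area 397 fill 0.67 rect [24. 18.] ang 89
mir [ 0.4226 -0.196 ] area 531 fill 0.69 rect [24. 24.] ang 5
mir [ 0.4283 -0.3478] area 359 fill 0.63 rect [26. 16.] ang 89
mir [ 0.4318 -0.2706] area 496 fill 0.89 rect [26. 24.] ang 44
mir [ 0.5092 -0.1902] area 541 fill 0.7 rect [24. 24.] ang 58
mir [ 0.5912 -0.3431] area 539 fill 0.73 rect [24. 24.] ang 50
mir [ 0.6745 -0.0504] area 518 fill 0.88 rect [24. 25.] ang 89
mir [0.6752 0.0087] area 516 fill 0.89 rect [24. 25.] ang 89
mir [ 0.6861 -0.0218] area 529 fill 0.88 rect [24. 27.] ang 89
```

```bash
python3 -m creep '[{"translation":[2,-2,30],"roll":0,"gripper":50},{"translation":[2,-2,57],"roll":0,"gripper":50},{"translation":[2,-2,67],"roll":0,"gripper":50},{"translation":[2,-2,68],"roll":0,"gripper":50},{"translation":[2,-2,68],"roll":0,"gripper":22}]' 20
python3 -m creep '[{"translation":[0,0,0],"roll":0,"gripper":22},{"translation":[0,0,0],"roll":0,"gripper":22},{"translation":[0,0,0],"roll":0,"gripper":22},{"translation":[0,0,0],"roll":0,"gripper":22},{"translation":[0,0,0],"roll":0,"gripper":22}]'
python3 -m creep '[{"translation":[0,0,-20],"roll":0,"gripper":22},{"translation":[0,0,-50],"roll":0,"gripper":22},{"translation":[0,0,-60],"roll":0,"gripper":22},{"translation":[0,0,-60],"roll":0,"gripper":22}]'
```

```text
time: 14.42
position: [0.5108, -0.3373, 0.0195]
tool_rot: [1.0, 0.002, -0.001, -0.0]
ft_force: [-1.1, -0.1, 1.3]
grip_width: 0.0478
grip_force: 0.8
time: 14.83
position: [0.5113, -0.3389, 0.0195]
tool_rot: [1.0, 0.001, 0.001, 0.0]
ft_force: [-0.1, 1.6, 5.4]
grip_width: 0.0266
grip_force: 21.0
time: 15.17
position: [0.5122, -0.3405, 0.0813]
tool_rot: [1.0, 0.001, 0.002, 0.002]
ft_force: [-0.5, -0.7, -0.4]
grip_width: 0.0261
grip_force: 20.0
```

```bash
python3 -m creep '[{"translation":[14,-29,0],"roll":0,"gripper":22},{"translation":[27,-59,0],"roll":0,"gripper":22},{"translation":[40,-88,0],"roll":0,"gripper":22},{"translation":[54,-117,0],"roll":0,"gripper":22},{"translation":[67,-146,0],"roll":0,"gripper":22}]'
python3 -m creep '[{"translation":[14,-29,0],"roll":0,"gripper":22},{"translation":[27,-59,0],"roll":0,"gripper":22},{"translation":[40,-88,0],"roll":0,"gripper":22},{"translation":[54,-117,0],"roll":0,"gripper":22},{"translation":[67,-146,0],"roll":0,"gripper":22}]'
python3 -m creep '[{"translation":[0,0,10],"roll":0,"gripper":22},{"translation":[0,0,32],"roll":0,"gripper":22},{"translation":[0,0,32],"roll":0,"gripper":22},{"translation":[0,0,32],"roll":0,"gripper":22}]'
python3 -m creep '[{"translation":[0,0,0],"roll":0,"gripper":44},{"translation":[0,0,0],"roll":0,"gripper":44},{"translation":[0,0,0],"roll":0,"gripper":44},{"translation":[0,0,-25],"roll":0,"gripper":44},{"translation":[0,0,-40],"roll":0,"gripper":44}]' 20
python3 -m creep '[{"translation":[-27,28,0],"roll":6.4,"gripper":50},{"translation":[-54,56,0],"roll":12.8,"gripper":50},{"translation":[-81,84,0],"roll":19.2,"gripper":50},{"translation":[-108,112,0],"roll":25.6,"gripper":50},{"translation":[-134,140,0],"roll":32,"gripper":50}]'
python3 -m creep '[{"translation":[0,0,0],"roll":0,"gripper":50},{"translation":[0,0,0],"roll":0,"gripper":50}]'
python3 -c "
from h import *
sc(); print(to(.5095,-.189,.0195,58)); mirrors()"
```

```text
time: 15.58
position: [0.5771, -0.1915, 0.077]
tool_rot: [1.0, 0.0, -0.001, -0.001]
ft_force: [-0.5, 0.5, -0.3]
grip_width: 0.0267
grip_force: 20.0
time: 16.0
position: [0.6439, -0.0453, 0.0768]
tool_rot: [1.0, 0.0, -0.001, -0.0]
ft_force: [-0.0, -1.0, -0.2]
grip_width: 0.0268
grip_force: 20.0
time: 16.33
position: [0.6423, -0.0469, 0.0442]
tool_rot: [1.0, 0.0, -0.003, -0.001]
ft_force: [0.5, 0.1, -0.3]
grip_width: 0.0268
grip_force: 20.0
time: 16.75
position: [0.6443, -0.0478, 0.0878]
tool_rot: [1.0, -0.0, 0.0, 0.0]
ft_force: [0.6, -0.5, 1.0]
grip_width: 0.043
grip_force: 0.0
time: 17.17
position: [0.5091, -0.1887, 0.0876]
tool_rot: [0.961, -0.278, 0.001, 0.0]
ft_force: [0.6, -0.4, 0.5]
grip_width: 0.0497
grip_force: 0.0
time: 17.33
position: [0.5094, -0.1895, 0.0874]
tool_rot: [0.961, -0.277, 0.001, 0.0]
ft_force: [0.5, 0.1, -1.2]
grip_width: 0.0502
grip_force: 0.0
[0.6685 0.0076] 105.0
[ 0.6736 -0.0367] 253.0
[ 0.6365 -0.05  ] 92.0
[ 0.716 -0.284] 95.5
[ 0.5925 -0.3411] 85.0
[ 0.5101 -0.1878] 84.5
[0.4189 0.039 ] 59.5
[ 0.4249 -0.3455] 53.0
(array([-0.7,  0.9, 67.9]), np.float64(-0.07480959274073484))
mir [0.4229 0.0392] area 395 fill 0.67 rect [24. 18.] ang 89
mir [ 0.5913 -0.3431] area 541 fill 0.73 rect [24. 24.] ang 50
mir [ 0.643  -0.0493] area 551 fill 0.9 rect [26. 27.] ang 78
mir [ 0.6745 -0.0505] area 520 fill 0.88 rect [24. 25.] ang 89
mir [0.6751 0.0086] area 512 fill 0.89 rect [24. 25.] ang 89
mir [ 0.6861 -0.0218] area 529 fill 0.88 rect [24. 27.] ang 89
```

```bash
python3 -m creep '[{"translation":[0,-1,30],"roll":0,"gripper":50},{"translation":[0,-1,57],"roll":0,"gripper":50},{"translation":[0,-1,67],"roll":0,"gripper":50},{"translation":[0,-1,68],"roll":0,"gripper":50},{"translation":[0,-1,68],"roll":0,"gripper":18}]' 20
python3 -m creep '[{"translation":[0,0,0],"roll":0,"gripper":18},{"translation":[0,0,0],"roll":0,"gripper":18},{"translation":[0,0,0],"roll":0,"gripper":18},{"translation":[0,0,0],"roll":0,"gripper":18},{"translation":[0,0,0],"roll":0,"gripper":18}]'
python3 -m creep '[{"translation":[0,0,-20],"roll":0,"gripper":18},{"translation":[0,0,-40],"roll":-7,"gripper":18},{"translation":[0,0,-60],"roll":-14,"gripper":18},{"translation":[0,0,-60],"roll":-21,"gripper":18},{"translation":[0,0,-60],"roll":-28,"gripper":18}]'
python3 -m creep '[{"translation":[0,0,0],"roll":-4,"gripper":18},{"translation":[0,0,0],"roll":-4,"gripper":18}]'
```

```text
time: 17.85
position: [0.5115, -0.1851, 0.0195]
tool_rot: [0.962, -0.274, -0.0, -0.0]
ft_force: [-0.9, 0.5, 4.2]
grip_width: 0.0474
grip_force: 2.2
time: 18.27
position: [0.5123, -0.1862, 0.0194]
tool_rot: [0.962, -0.275, 0.001, 0.0]
ft_force: [-0.3, 0.5, 6.2]
grip_width: 0.0247
grip_force: 21.0
time: 18.68
position: [0.5125, -0.1864, 0.0801]
tool_rot: [1.0, -0.031, 0.002, 0.001]
ft_force: [-1.4, -0.2, -0.4]
grip_width: 0.0243
grip_force: 20.0
time: 18.85
position: [0.5115, -0.1859, 0.0788]
tool_rot: [1.0, 0.002, 0.0, 0.0]
ft_force: [-0.2, -0.0, -0.2]
grip_width: 0.0247
grip_force: 20.0
```

```bash
python3 -m creep '[{"translation":[20,-29,0],"roll":0,"gripper":18},{"translation":[40,-58,0],"roll":0,"gripper":18},{"translation":[60,-87,0],"roll":0,"gripper":18},{"translation":[80,-116,0],"roll":0,"gripper":18},{"translation":[100,-145,0],"roll":0,"gripper":18}]'
python3 -m creep '[{"translation":[20,-29,0],"roll":0,"gripper":18},{"translation":[33,-50,0],"roll":0,"gripper":18},{"translation":[33,-50,15],"roll":0,"gripper":18},{"translation":[33,-50,31],"roll":0,"gripper":18},{"translation":[33,-50,31],"roll":0,"gripper":18}]'
python3 -m creep '[{"translation":[0,0,0],"roll":0,"gripper":42},{"translation":[0,0,0],"roll":0,"gripper":42},{"translation":[0,0,0],"roll":0,"gripper":42},{"translation":[0,0,-25],"roll":0,"gripper":42},{"translation":[0,0,-40],"roll":0,"gripper":42}]' 20
python3 -m creep '[{"translation":[-22,20,0],"roll":0,"gripper":50},{"translation":[-44,41,0],"roll":0,"gripper":50},{"translation":[-66,61,0],"roll":0,"gripper":50},{"translation":[-88,82,0],"roll":0,"gripper":50},{"translation":[-110,102,0],"roll":0,"gripper":50}]'
python3 -m creep '[{"translation":[-22,20,0],"roll":-5,"gripper":50},{"translation":[-44,41,0],"roll":-5,"gripper":50},{"translation":[-66,61,0],"roll":-5,"gripper":50},{"translation":[-88,82,0],"roll":-5,"gripper":50},{"translation":[-111,102,0],"roll":-5,"gripper":50}]'
python3 -m creep '[{"translation":[0,0,0],"roll":0,"gripper":50},{"translation":[0,0,0],"roll":0,"gripper":50}]'
python3 -c "
from h import *
sc(); print(to(.423,-.195,.0195,95)); mirrors()"
```

```text
time: 19.27
position: [0.6117, -0.0394, 0.0784]
tool_rot: [1.0, -0.0, -0.0, -0.0]
ft_force: [-0.3, -1.3, 0.0]
grip_width: 0.0245
grip_force: 20.0
time: 19.68
position: [0.6417, 0.0105, 0.0445]
tool_rot: [1.0, 0.001, -0.003, -0.0]
ft_force: [-0.8, 0.7, -0.7]
grip_width: 0.0246
grip_force: 20.0
time: 20.1
position: [0.6441, 0.0081, 0.0891]
tool_rot: [1.0, -0.0, 0.0, 0.0]
ft_force: [0.7, 0.1, 1.0]
grip_width: 0.0406
grip_force: 0.0
time: 20.52
position: [0.5334, -0.0948, 0.0888]
tool_rot: [1.0, -0.0, 0.001, 0.001]
ft_force: [-0.3, -0.8, 0.6]
grip_width: 0.0498
grip_force: 0.0
time: 20.93
position: [0.4225, -0.1973, 0.0887]
tool_rot: [0.999, 0.043, 0.001, 0.001]
ft_force: [-0.4, -1.1, -0.5]
grip_width: 0.0499
grip_force: 0.0
time: 21.1
position: [0.4224, -0.1971, 0.0884]
tool_rot: [0.999, 0.042, 0.001, 0.0]
ft_force: [-0.7, -1.0, 0.4]
grip_width: 0.0502
grip_force: 0.0
[0.6685 0.0077] 105.5
[ 0.6736 -0.0367] 253.0
[0.635 0.008] 106.0
[ 0.6364 -0.0502] 90.5
[ 0.716 -0.284] 95.5
[ 0.5925 -0.3411] 85.0
[0.4189 0.039 ] 59.5
[ 0.4236 -0.194 ] 67.5
[ 0.4331 -0.2682] 59.5
[ 0.4259 -0.3456] 55.0
(array([-0.3, -1.6, 68.9]), np.float64(-0.12194994924993807))
mir [0.4229 0.0391] area 397 fill 0.67 rect [24. 18.] ang 89
mir [ 0.5913 -0.3431] area 541 fill 0.73 rect [24. 24.] ang 50
mir [0.6415 0.0082] area 504 fill 0.64 rect [22. 22.] ang 89
mir [ 0.643  -0.0493] area 551 fill 0.9 rect [26. 27.] ang 78
mir [ 0.6745 -0.0504] area 518 fill 0.88 rect [24. 25.] ang 89
mir [0.6752 0.0087] area 516 fill 0.89 rect [24. 25.] ang 89
mir [ 0.6861 -0.0218] area 529 fill 0.88 rect [24. 27.] ang 89
```

```bash
python3 -m creep '[{"translation":[0,-2,30],"roll":0,"gripper":50},{"translation":[0,-2,57],"roll":0,"gripper":50},{"translation":[0,-2,67],"roll":0,"gripper":50},{"translation":[0,-2,69],"roll":0,"gripper":50},{"translation":[0,-2,69],"roll":0,"gripper":18}]' 20
python3 -m creep '[{"translation":[0,0,0],"roll":0,"gripper":18},{"translation":[0,0,0],"roll":0,"gripper":18},{"translation":[0,0,0],"roll":0,"gripper":18},{"translation":[0,0,0],"roll":0,"gripper":18},{"translation":[0,0,0],"roll":0,"gripper":18}]'
python3 -m creep '[{"translation":[0,0,-20],"roll":0,"gripper":18},{"translation":[0,0,-40],"roll":5,"gripper":18},{"translation":[0,0,-60],"roll":5,"gripper":18},{"translation":[0,0,-60],"roll":5,"gripper":18}]'
```

```text
time: 21.62
position: [0.4234, -0.1927, 0.0194]
tool_rot: [0.999, 0.045, 0.0, 0.0]
ft_force: [-0.3, 0.9, 6.3]
grip_width: 0.0477
grip_force: 2.6
time: 22.03
position: [0.4237, -0.1928, 0.0194]
tool_rot: [0.999, 0.045, 0.0, 0.0]
ft_force: [0.2, 1.0, 5.1]
grip_width: 0.0245
grip_force: 20.8
time: 22.37
position: [0.4251, -0.194, 0.0816]
tool_rot: [1.0, 0.001, 0.003, 0.002]
ft_force: [0.6, -0.0, -0.2]
grip_width: 0.0245
grip_force: 20.0
```

```bash
python3 -m creep '[{"translation":[28,-24,0],"roll":0,"gripper":18},{"translation":[56,-48,0],"roll":0,"gripper":18},{"translation":[84,-72,0],"roll":0,"gripper":18},{"translation":[112,-96,0],"roll":0,"gripper":18},{"translation":[140,-120,0],"roll":0,"gripper":18}]'
python3 -m creep '[{"translation":[28,-24,0],"roll":0,"gripper":18},{"translation":[56,-48,0],"roll":0,"gripper":18},{"translation":[66,-55,0],"roll":0,"gripper":18},{"translation":[66,-55,0],"roll":0,"gripper":18}]'
python3 -m creep '[{"translation":[0,0,10],"roll":0,"gripper":18},{"translation":[0,0,32],"roll":0,"gripper":18},{"translation":[0,0,32],"roll":0,"gripper":18},{"translation":[0,0,32],"roll":0,"gripper":18}]'
python3 -m creep '[{"translation":[0,0,0],"roll":0,"gripper":42},{"translation":[0,0,0],"roll":0,"gripper":42},{"translation":[0,0,0],"roll":0,"gripper":42},{"translation":[0,0,-25],"roll":0,"gripper":42},{"translation":[0,0,-60],"roll":0,"gripper":42}]' 20
python3 -m creep '[{"translation":[-28,0,-20],"roll":0,"gripper":87},{"translation":[-60,0,-40],"roll":0,"gripper":87},{"translation":[-90,0,-60],"roll":0,"gripper":87},{"translation":[-120,30,-60],"roll":0,"gripper":87},{"translation":[-140,60,-60],"roll":0,"gripper":87}]'
python3 - <<'E'
from h import *
im=viewer.camera("top"); mirrors(im); cv2.imwrite("pics/top2.png",im)
im2=viewer.camera("scene")
for n,i in(("top",im),("scene",im2)):
  for uv,a,c in blobs(i,60,150,40):
    for z in(.014,):
        w=world(n,uv,z)
        if .1<w[1]<.45 and .35<w[0]<.68: print(n,uv.round(1),a,w[:2].round(4))
cv2.imwrite("pics/scene2.png",im2[170:310,190:510].repeat(2,0).repeat(2,1))
E
```

```text
time: 22.78
position: [0.564, -0.0712, 0.0783]
tool_rot: [1.0, 0.001, -0.0, -0.0]
ft_force: [0.6, -0.1, -0.6]
grip_width: 0.0243
grip_force: 20.0
time: 23.12
position: [0.6318, -0.0151, 0.0783]
tool_rot: [1.0, 0.003, 0.002, 0.0]
ft_force: [0.3, 1.0, 0.2]
grip_width: 0.0246
grip_force: 20.0
time: 23.45
position: [0.6257, -0.0188, 0.0446]
tool_rot: [1.0, -0.0, -0.003, -0.001]
ft_force: [0.3, -0.5, 0.1]
grip_width: 0.0246
grip_force: 20.0
time: 23.87
position: [0.626, -0.0182, 0.1046]
tool_rot: [1.0, 0.0, -0.004, -0.001]
ft_force: [0.4, 0.1, 0.4]
grip_width: 0.0408
grip_force: 0.0
time: 24.28
position: [0.4864, -0.0774, 0.1687]
tool_rot: [1.0, 0.002, 0.001, 0.0]
ft_force: [-0.2, 0.0, -0.3]
grip_width: 0.0681
grip_force: 0.0
mir [0.4229 0.0392] area 395 fill 0.67 rect [24. 18.] ang 89
mir [ 0.4251 -0.3482] area 400 fill 0.87 rect [20. 24.] ang 89
mir [ 0.4319 -0.271 ] area 421 fill 0.89 rect [23. 23.] ang 44
mir [ 0.5913 -0.3431] area 541 fill 0.73 rect [24. 24.] ang 50
mir [ 0.6268 -0.0202] area 503 fill 0.64 rect [22. 22.] ang 89
mir [0.6415 0.0082] area 504 fill 0.64 rect [22. 22.] ang 89
mir [ 0.6429 -0.0493] area 547 fill 0.9 rect [26. 27.] ang 78
mir [ 0.6745 -0.0504] area 518 fill 0.88 rect [24. 25.] ang 89
mir [0.6752 0.0087] area 516 fill 0.89 rect [24. 25.] ang 89
mir [ 0.6862 -0.0218] area 533 fill 0.89 rect [24. 27.] ang 89
top [236.5 301.2] 427.0 [0.444 0.214]
top [190.8 304.1] 726.0 [0.4393 0.306 ]
top [234.6 256.2] 313.5 [0.5345 0.2173]
top [149.7 248. ] 265.5 [0.5531 0.3889]
top [186.6 248.8] 629.5 [0.5506 0.3141]
scene [482.4 283.9] 246.0 [0.5588 0.3914]
scene [446.1 273.6] 543.0 [0.5564 0.3169]
scene [402.  253.5] 325.0 [0.534  0.2187]
scene [409.9 224.8] 307.5 [0.4499 0.2172]
scene [450.8 229.6] 698.0 [0.4348 0.3054]
```

View pics/scene2.png

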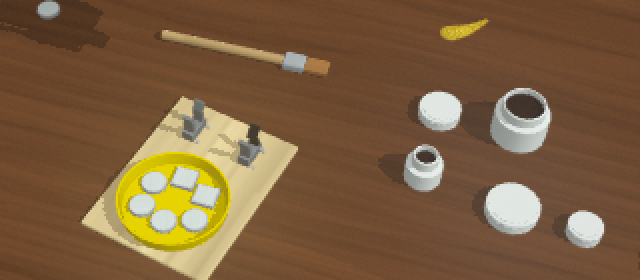

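View pics/top2.png

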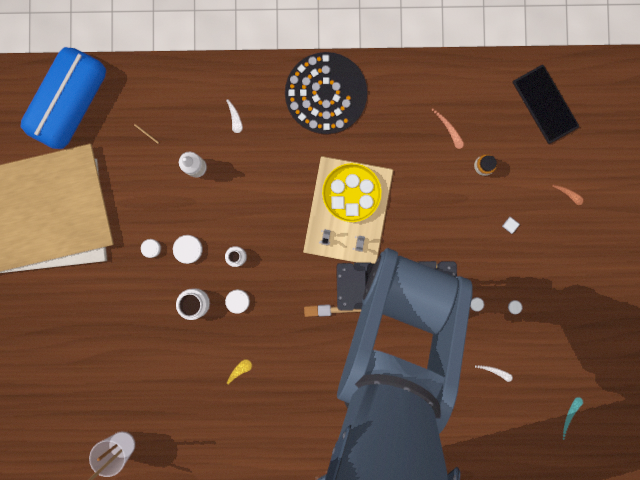

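All six mirrors are in the dish: four round and two square, px (338–366, 181–210). The lids and pots are undisturbed. Next I'll fit the lid and pot outlines in both cameras for precise centres.

```bash
cat >> h.py <<'E'
from scipy.optimize import least_squares
SH=dict(lid_small=[(18.5,0),(18.5,14)],lid_large=[(28.5,0),(28.5,14)],pot_small=[(20,0),(20,24),(14,38)],pot_large=[(30,0),(30,34),(24,48)])
def hullc(n,k,xy,z0=0):
    a=np.linspace(0,2*np.pi,60); P=[]
    for r,z in SH[k]:
        P+= [pix(n,(xy[0]+r/1e3*np.cos(t),xy[1]+r/1e3*np.sin(t),z/1e3+z0)) for t in a]
    h=cv2.convexHull(np.array(P,np.float32)); M=cv2.moments(h); return np.array([M["m10"],M["m01"]])/M["m00"],M["m00"]
def fit(k,guess,z0=0):
    out=[]
    for n in("top","scene"):
        g0=hullc(n,k,guess,z0)[0]; B=blobs(viewer.camera(n),90,110,40)
        b=min(B,key=lambda b:np.hypot(*(b[0]-g0)))
        s=least_squares(lambda p:hullc(n,k,p,z0)[0]-b[0],guess); out.append(s.x)
        print(k,n,s.x.round(4),"area",b[1],"model",round(hullc(n,k,s.x,z0)[1]))
    return np.mean(out,0)
E
python3 - <<'E'
from h import *
fit("lid_small",(.555,.388));fit("lid_large",(.552,.314));fit("pot_small",(.534,.215));fit("pot_large",(.44,.30))
# board & clips
im=viewer.camera("top")
h=cv2.cvtColor(im,cv2.COLOR_BGR2HSV)
g=((h[...,1]<60)&(h[...,2]<200)&(h[...,2]>60))|(h[...,2]<60)
g[:225]=0;g[258:]=0;g[:,:310]=0;g[:,375:]=0
n,l,s,c=cv2.connectedComponentsWithStats(g.astype(np.uint8))
for i in range(1,n):
    if s[i,4]>20: print("clip",s[i],c[i],world("top",c[i],.03)[:2].round(4))
for p in [(321,156),(393,169),(377,265),(304,251)]: print("corner",world("top",p,.006)[:2].round(4))
E
```

```text
Traceback (most recent call last):
  File "h.py", line 50, in fit
    s=least_squares(lambda p:hullc(n,k,p,z0)[0]-b[0],guess); out.append(s.x)
  File "h.py", line 50, in <lambda>
    s=least_squares(lambda p:hullc(n,k,p,z0)[0]-b[0],guess); out.append(s.x)
                             ~~~~~^^^^^^^^^^
  File "h.py", line 43, in hullc
    P+= [pix(n,(xy[0]+r/1e3*np.cos(t),xy[1]+r/1e3*np.sin(t),z/1e3+z0)) for t in a]
         ~~~^^^^^^^^^^^^^^^^^^^^^^^^^^^^^^^^^^^^^^^^^^^^^^^^^^^^^^^^^^
  File "h.py", line 9, in pix
    K,r,t=cam(n); q=K@(r@np.array(p)+t); return q[:2]/q[2]
          ~~~^^^
  File "h.py", line 5, in cam
    i=viewer.camera_info(n); return np.array(i["intrinsics"]),cv2.Rodrigues(np.array(i["rvec"],float))[0],np.array(i["tvec"],float).ravel()
ValueError: time passes only in moves, steps and waits
```

```bash
sed -i 's/^def cam(n)/import functools\n@functools.cache\ndef cam(n)/; s/-b\[0\],guess)/-b[0],guess,diff_step=1e-2)/' h.py
python3 - <<'E'
from h import *
fit("lid_small",(.555,.388));fit("lid_large",(.552,.314));fit("pot_small",(.534,.215));fit("pot_large",(.44,.30))
im=viewer.camera("top")
h=cv2.cvtColor(im,cv2.COLOR_BGR2HSV)
g=((h[...,1]<60)&(h[...,2]<200)&(h[...,2]>60))|(h[...,2]<60)
g[:225]=0;g[258:]=0;g[:,:310]=0;g[:,375:]=0
n,l,s,c=cv2.connectedComponentsWithStats(g.astype(np.uint8))
for i in range(1,n):
    if s[i,4]>20: print("clip",s[i],c[i],world("top",c[i],.03)[:2].round(4))
for p in [(321,156),(393,169),(377,265),(304,251)]: print("corner",world("top",p,.006)[:2].round(4))
print(to(.552,.314,.1,90), telemetry.get_obs()["time"])
E
```

```text
lid_small top [0.5533 0.3903] area 292.0 model 298
lid_small scene [0.5539 0.3915] area 283.5 model 290
lid_large top [0.5507 0.3155] area 658.5 model 664
lid_large scene [0.5516 0.3166] area 590.0 model 596
pot_small top [0.5348 0.2167] area 336.5 model 345
pot_small scene [0.5355 0.218 ] area 360.0 model 377
pot_large top [0.441  0.3022] area 822.5 model 831
pot_large scene [0.4422 0.3038] area 772.5 model 790
clip [319 229  12  16 117] [325.2991453 237.2991453] [0.57   0.0339]
clip [355 236  10  16 113] [359.61061947 243.17699115] [ 0.5575 -0.0342]
corner [0.737  0.0407]
corner [ 0.7085 -0.1059]
corner [ 0.5133 -0.0702]
corner [0.5434 0.0775]
(array([  63.8, -391.7,   66.4]), np.float64(0.10716717251108321)) 24.8833
```

```bash
python3 -m creep '[{"translation":[5,-32,0],"roll":0,"gripper":52},{"translation":[10,-64,0],"roll":0,"gripper":52},{"translation":[15,-96,0],"roll":0,"gripper":52},{"translation":[20,-128,0],"roll":0,"gripper":52},{"translation":[23,-160,0],"roll":0,"gripper":52}]'
python3 -m creep '[{"translation":[5,-32,0],"roll":0,"gripper":52},{"translation":[10,-64,0],"roll":0,"gripper":52},{"translation":[15,-96,0],"roll":0,"gripper":52},{"translation":[20,-128,0],"roll":0,"gripper":52},{"translation":[22,-160,0],"roll":0,"gripper":52}]'
python3 -m creep '[{"translation":[5,-32,10],"roll":0,"gripper":52},{"translation":[10,-64,30],"roll":0,"gripper":52},{"translation":[15,-96,50],"roll":0,"gripper":52},{"translation":[20,-128,70],"roll":0,"gripper":52},{"translation":[22,-148,70],"roll":0,"gripper":52}]'
python3 -m creep '[{"translation":[0,0,0],"roll":0,"gripper":52},{"translation":[0,0,0],"roll":0,"gripper":52}]'
python3 -c "
from h import *
print(to(.5536,.3909,.022,90)); fit('lid_small',(.5536,.3909))"
```

```text
time: 25.3
position: [0.512, 0.0833, 0.1664]
tool_rot: [1.0, 0.0, 0.0, -0.0]
ft_force: [-0.4, -0.5, 0.3]
grip_width: 0.0611
grip_force: 0.0
time: 25.72
position: [0.5339, 0.2437, 0.1663]
tool_rot: [1.0, 0.001, 0.0, -0.0]
ft_force: [0.7, 0.7, 0.2]
grip_width: 0.0525
grip_force: 0.0
time: 26.13
position: [0.5528, 0.392, 0.0916]
tool_rot: [1.0, 0.001, -0.003, 0.001]
ft_force: [-0.2, -0.6, -0.9]
grip_width: 0.0522
grip_force: 0.0
time: 26.3
position: [0.5546, 0.3908, 0.0956]
tool_rot: [1.0, 0.002, -0.0, 0.0]
ft_force: [0.8, -0.2, 0.4]
grip_width: 0.0522
grip_force: 0.0
(array([-1. , -0.2, 73.6]), np.float64(0.19617176478317333))
lid_small top [0.5507 0.3141] area 622.5 model 291
lid_small scene [0.5539 0.3915] area 283.5 model 290
```

```bash
python3 -m creep '[{"translation":[-1,0,30],"roll":0,"gripper":52},{"translation":[-1,0,60],"roll":0,"gripper":52},{"translation":[-1,0,73],"roll":0,"gripper":52},{"translation":[-1,0,73],"roll":0,"gripper":52},{"translation":[-1,0,73],"roll":0,"gripper":30}]' 20
python3 -m creep '[{"translation":[0,0,0],"roll":0,"gripper":30},{"translation":[0,0,0],"roll":0,"gripper":30},{"translation":[0,0,0],"roll":0,"gripper":30},{"translation":[0,0,0],"roll":0,"gripper":30},{"translation":[0,0,0],"roll":0,"gripper":30}]'
python3 -m creep '[{"translation":[0,0,-25],"roll":0,"gripper":30},{"translation":[0,0,-50],"roll":0,"gripper":30},{"translation":[0,0,-78],"roll":0,"gripper":30},{"translation":[0,0,-78],"roll":0,"gripper":30}]'
python3 -m creep '[{"translation":[-4,35,0],"roll":0,"gripper":30},{"translation":[-8,70,0],"roll":0,"gripper":30},{"translation":[-12,105,0],"roll":0,"gripper":30},{"translation":[-15,140,0],"roll":0,"gripper":30},{"translation":[-18.4,173.5,0],"roll":0,"gripper":30}]'
python3 -m creep '[{"translation":[0,0,0],"roll":0,"gripper":30},{"translation":[0,0,0],"roll":0,"gripper":30},{"translation":[0,0,0],"roll":0,"gripper":30}]'
python3 -c "
from h import *
print(to(.5352,.2174,.049,90)); fit('lid_small',(.5352,.2174),.078)"
```

```text
time: 26.82
position: [0.5547, 0.3886, 0.0239]
tool_rot: [1.0, -0.0, -0.0, 0.0]
ft_force: [-0.0, 0.1, 1.0]
grip_width: 0.0495
grip_force: 0.0
time: 27.23
position: [0.5553, 0.3898, 0.0252]
tool_rot: [1.0, 0.0, 0.001, -0.0]
ft_force: [-1.2, -1.2, 5.8]
grip_width: 0.0356
grip_force: 20.0
time: 27.57
position: [0.5576, 0.3916, 0.1075]
tool_rot: [1.0, 0.0, 0.005, -0.003]
ft_force: [1.9, 0.9, 1.0]
grip_width: 0.0355
grip_force: 20.0
time: 27.98
position: [0.5352, 0.2147, 0.1013]
tool_rot: [1.0, 0.001, -0.0, 0.0]
ft_force: [-0.8, 0.4, 0.1]
grip_width: 0.0354
grip_force: 20.0
time: 28.23
position: [0.5363, 0.2164, 0.1015]
tool_rot: [1.0, -0.0, 0.0, -0.0]
ft_force: [0.1, 0.1, -0.3]
grip_width: 0.0352
grip_force: 20.0
(array([-1.2, -1. , 52.5]), np.float64(-0.007461322989172459))
lid_small top [0.4509 0.1887] area 143.0 model 326
lid_small scene [0.5593 0.2204] area 834.5 model 292
```

```bash
python3 -m creep '[{"translation":[0.5,-1,15],"roll":0,"gripper":30},{"translation":[0.5,-1,30],"roll":0,"gripper":30},{"translation":[0.5,-1,33],"roll":0,"gripper":30},{"translation":[0.5,-1,33],"roll":0,"gripper":30},{"translation":[0.5,-1,33],"roll":0,"gripper":30}]' 20
python3 - <<'E'
from h import *
im=viewer.camera("scene"); u,v=map(int,pix("scene",(.535,.217,.05))); cv2.imwrite("pics/s3.png",cv2.resize(im[v-60:v+40,u-60:u+60],None,fx=5,fy=5,interpolation=cv2.INTER_CUBIC))
E
```

```text
time: 28.75
position: [0.5365, 0.2179, 0.0685]
tool_rot: [1.0, 0.001, -0.0, -0.0]
ft_force: [-0.0, 0.2, 0.0]
grip_width: 0.0357
grip_force: 20.0
```

View pics/s3.png

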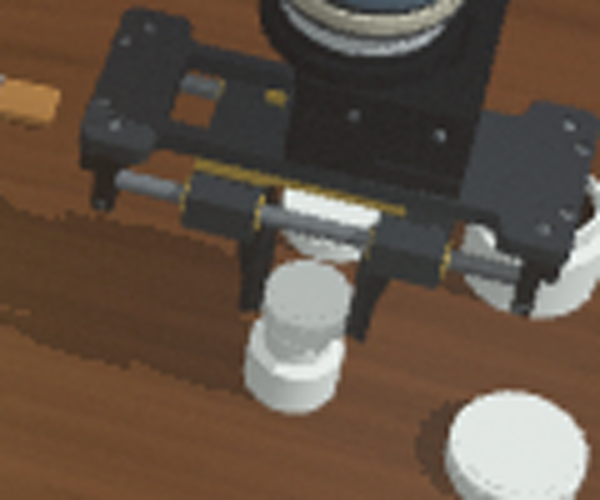

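```bash
python3 - <<'E'
from h import *
c=pix("scene",(.535,.217,.05)); u,v=map(int,c)
f=lambda p:((pix("scene",p)-[u-60,v-60])*5).round(1)
for z in(.055,.0573,.06): print(z,f((.5352,.2174,z)))
print("dx5",f((.5402,.2174,.0573)),"dy5",f((.5352,.2224,.0573)),"lidR",f((.5352-.018*.33,.2174+.018*.94,.0573)), "potbase",f((.5352,.2174,0)),"pot shoulder",f((.5352,.2174,.024)))
E
```

```text
0.055 [302.5 293.2]
0.0573 [303.1 289.7]
0.06 [303.9 285.5]
dx5 [300.4 298.6] dy5 [315.  292.6] lidR [346.5 289.1] potbase [287.4 373.9] pot shoulder [293.9 339.4]
```

```bash
python3 - <<'E'
from h import *
im=viewer.camera("scene").astype(int); u,v=map(int,pix("scene",(.535,.217,.05)))
g=im.sum(2)//3
for r in range(v-10,v+24,2): print(r-v,g[r,u-14:u+16])
E
```

```text
-10 [ 74  55  41  39  41  45  46  48  53  77  77  75  73  76 130 153 156 159
 163 167 174 177 182 186 189 192 100  77  53  54]
-8 [ 59  60  42  43  42  46  47  44  57  74  75 129 156 180 181 180 180 160
 126 108 110 134 137 113  88  79  51  53  54  53]
-6 [ 62  60  47  43  47  46  47  47 121 179 182 181 181 182 182 182 182 181
 181 181 180 158 105  79  79  57  50  51  52  55]
-4 [ 62  63  46  42  46  48  47 148 182 181 181 182 181 181 181 181 181 181
 181 181 182 182 181 133  77  49  50  46  44  44]
-2 [ 64  65  44  43  50  48  66 180 181 182 181 181 181 181 181 182 181 182
 181 181 181 182 182 182  88  51  49  48  46  46]
0 [ 63  58  42  44  48  48 118 172 181 182 182 181 182 182 181 182 182 182
 181 181 181 182 182 182  65  49  47  47  46  67]
2 [ 63  63  58  58  69  63 127 142 156 182 182 181 181 182 182 181 181 181
 182 181 182 175 181 115  54  51  46  46  69  80]
4 [ 64  63  62  63  82 179 164 145 146 157 152 163 177 181 181 181 182 181
 181 182 177 169 148  76  51  49  47  54  81  82]
6 [ 65  65  65  66 154 181 174 141 151 148 149 150 149 151 160 154 152 158
 160 153 153 149 12
[... 337 characters left out ...]
 178 184 192 192 219
 231 233 233 226 126  86  83  84  83  83  81  81]
14 [ 64  62  82 143 145 145 147 150 188 220 230 229 230 230 230 231 232 232
 232 220 201 178  86  83  82  83  84  85  85  87]
16 [ 63  62  64 142 144 145 148 150 150 153 153 166 173 178 184 188 191 195
 197 199 200 120  79  78  78  79  79  78  80  80]
18 [ 63  62  60  66 106 147 149 150 152 157 161 167 173 177 183 187 191 196
 199 200 177  86  78  78  75  76  77  76  80  79]
20 [ 75  75  77  74  76  80 108 150 154 160 165 171 177 181 186 190 194 197
 177 104  83  82  79  78  78  78  79  77  78  77]
22 [ 80  80  79  81  80  78  76  77  82  85 106 131 135 138 141 128  94  84
  78  78  80  80  81  82  81  83  83  81  82  80]
```

```bash
python3 -m creep '[{"translation":[-0.5,0.5,2],"roll":0,"gripper":30},{"translation":[-0.5,0.5,4],"roll":0,"gripper":30},{"translation":[-0.5,0.5,6],"roll":0,"gripper":30},{"translation":[-0.5,0.5,8],"roll":0,"gripper":30},{"translation":[-0.5,0.5,8],"roll":0,"gripper":30}]' 20
python3 -m creep '[{"translation":[0,0,2],"roll":0,"gripper":30},{"translation":[0,0,4],"roll":0,"gripper":30},{"translation":[0,0,6],"roll":0,"gripper":30},{"translation":[0,0,7],"roll":0,"gripper":30},{"translation":[0,0,7],"roll":0,"gripper":30}]' 20
```

```text
time: 29.27
position: [0.5358, 0.2164, 0.0602]
tool_rot: [1.0, 0.0, -0.0, 0.0]
ft_force: [-0.4, -0.2, -0.3]
grip_width: 0.0356
grip_force: 20.0
time: 29.68
position: [0.5358, 0.2165, 0.0532]
tool_rot: [1.0, 0.0, -0.0, 0.0]
ft_force: [0.5, -0.0, -0.8]
grip_width: 0.0354
grip_force: 20.0
```

```bash
python3 -m creep '[{"translation":[0,0,1],"roll":0,"gripper":30},{"translation":[0,0,2],"roll":0,"gripper":30},{"translation":[0,0,2],"roll":0,"gripper":30}]' 20
python3 -m creep '[{"translation":[0,0,0],"roll":0,"gripper":48},{"translation":[0,0,0],"roll":0,"gripper":48},{"translation":[0,0,0],"roll":0,"gripper":48},{"translation":[0,0,0],"roll":0,"gripper":48},{"translation":[0,0,0],"roll":0,"gripper":48}]' 20
python3 -m creep '[{"translation":[0,0,-20],"roll":0,"gripper":48},{"translation":[0,0,-40],"roll":0,"gripper":48},{"translation":[0,0,-60],"roll":0,"gripper":80},{"translation":[0,-30,-60],"roll":0,"gripper":80},{"translation":[0,-60,-60],"roll":0,"gripper":80}]' 20
python3 -m creep '[{"translation":[15,-40,0],"roll":0,"gripper":72},{"translation":[15,-40,0],"roll":0,"gripper":72},{"translation":[15,-40,0],"roll":0,"gripper":72},{"translation":[15,-40,0],"roll":0,"gripper":72},{"translation":[15,-40,0],"roll":0,"gripper":72}]' 20
python3 -c "
from h import *
SH['ps']=[(20,0),(20,24),(18.5,27),(18.5,41)]
fit('ps',(.535,.2174));fit('lid_large',(.551,.316));fit('pot_large',(.4416,.303)); print(to(.5511,.316,.0225,90))
im=viewer.camera('scene'); cv2.imwrite('pics/s4.png',cv2.resize(im[200:300,370:510],None,fx=5,fy=5,interpolation=cv2.INTER_CUBIC))"
```

```text
time: 29.93
position: [0.5362, 0.2166, 0.0522]
tool_rot: [1.0, 0.0, 0.0, -0.0]
ft_force: [-1.2, -1.1, 4.1]
grip_width: 0.035
grip_force: 20.0
time: 30.35
position: [0.536, 0.2165, 0.0513]
tool_rot: [1.0, 0.0, -0.0, 0.0]
ft_force: [0.6, -0.8, 0.0]
grip_width: 0.0476
grip_force: 0.0
time: 30.77
position: [0.5374, 0.2762, 0.1132]
tool_rot: [1.0, -0.001, 0.001, -0.0]
ft_force: [0.5, 0.3, -0.9]
grip_width: 0.0607
grip_force: 0.0
time: 31.18
position: [0.5501, 0.3154, 0.111]
tool_rot: [1.0, -0.0, -0.001, 0.001]
ft_force: [-0.2, -0.8, -1.1]
grip_width: 0.072
grip_force: 0.0
ps top [0.5343 0.2165] area 340.0 model 356
ps scene [0.5354 0.2176] area 405.5 model 435
lid_large top [0.5518 0.3287] area 248.0 model 666
lid_large scene [0.5516 0.3166] area 589.5 model 596
pot_large top [0.441  0.3022] area 822.5 model 831
pot_large scene [0.4308 0.3151] area 253.5 model 787
(array([ 0.1, -0.2, 89.1]), np.float64(-0.028556711668159096))
```

View pics/s4.png

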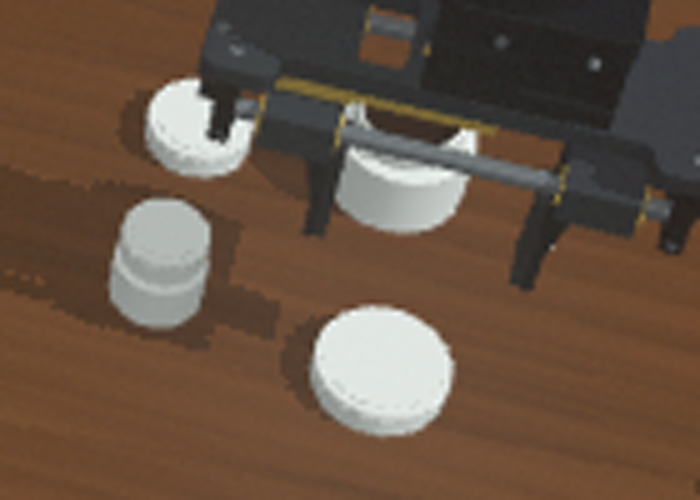

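The small lid is seated: contact came at the expected height, and it sits flush at crop px (165,235). Now the large lid.

```bash
python3 -m creep '[{"translation":[0.5,-0.5,30],"roll":0,"gripper":72},{"translation":[0.5,-0.5,65],"roll":0,"gripper":72},{"translation":[0.5,-0.5,87],"roll":0,"gripper":72},{"translation":[0.5,-0.5,88.5],"roll":0,"gripper":72},{"translation":[0.5,-0.5,88.5],"roll":0,"gripper":50}]' 20
python3 -m creep '[{"translation":[0,0,0],"roll":0,"gripper":50},{"translation":[0,0,0],"roll":0,"gripper":50},{"translation":[0,0,0],"roll":0,"gripper":50},{"translation":[0,0,0],"roll":0,"gripper":50},{"translation":[0,0,0],"roll":0,"gripper":50}]'
python3 -m creep '[{"translation":[0,0,-25],"roll":0,"gripper":50},{"translation":[0,0,-50],"roll":0,"gripper":50},{"translation":[0,0,-88],"roll":0,"gripper":50},{"translation":[0,0,-88],"roll":0,"gripper":50}]'
python3 -m creep '[{"translation":[-30,3,0],"roll":0,"gripper":50},{"translation":[-60,7,0],"roll":0,"gripper":50},{"translation":[-90,10,0],"roll":0,"gripper":50},{"translation":[-109.5,13,0],"roll":0,"gripper":50},{"translation":[-109.5,13,0],"roll":0,"gripper":50}]'
python3 -m creep '[{"translation":[0,0,0],"roll":0,"gripper":50},{"translation":[0,0,0],"roll":0,"gripper":50},{"translation":[0,0,0],"roll":0,"gripper":50}]'
```

```text
time: 31.95
position: [0.551, 0.3167, 0.0221]
tool_rot: [1.0, 0.0, -0.001, 0.0]
ft_force: [-0.3, -0.0, -0.1]
grip_width: 0.0697
grip_force: 0.0
time: 32.37
position: [0.5519, 0.3172, 0.0241]
tool_rot: [1.0, 0.0, 0.001, -0.0]
ft_force: [0.5, 0.8, 3.2]
grip_width: 0.0566
grip_force: 20.0
time: 32.7
position: [0.5557, 0.3188, 0.1181]
tool_rot: [1.0, 0.0, 0.006, -0.002]
ft_force: [1.8, -0.1, 0.5]
grip_width: 0.0565
grip_force: 20.0
time: 33.12
position: [0.4356, 0.3027, 0.1107]
tool_rot: [1.0, 0.001, -0.004, 0.001]
ft_force: [-0.6, -0.9, -0.4]
grip_width: 0.0566
grip_force: 20.0
time: 33.37
position: [0.444, 0.3045, 0.1113]
tool_rot: [1.0, 0.0, 0.001, -0.001]
ft_force: [1.1, 0.1, 0.2]
grip_width: 0.0567
grip_force: 20.0
```

```bash
python3 -m creep '[{"translation":[-1.5,1,15],"roll":0,"gripper":50},{"translation":[-1.5,1,30],"roll":0,"gripper":50},{"translation":[-1.5,1,35],"roll":0,"gripper":50},{"translation":[-1.5,1,35],"roll":0,"gripper":50},{"translation":[-1.5,1,35],"roll":0,"gripper":50}]' 20
python3 - <<'E'
from h import *
SH['lidtop']=[(28.5,14)]
z0=telemetry.get_obs()["position"][2]-.0241
for n in("top","scene"):
    im=viewer.camera(n); c,_=hullc(n,'lidtop',(.4416,.303),z0); u,v=map(int,c); print(n,c.round(1),z0.round(4),"5mm x:",(hullc(n,'lidtop',(.4466,.303),z0)[0]-c).round(2),"y:",(hullc(n,'lidtop',(.4416,.308),z0)[0]-c).round(2))
    s=im[v-45:v+45,u-55:u+55].copy(); K=5; s=cv2.resize(s,None,fx=K,fy=K,interpolation=cv2.INTER_CUBIC)
    a=np.linspace(0,6.283,80)
    P=np.array([(pix(n,(.4416+.0285*np.cos(t),.303+.0285*np.sin(t),z0+.014))-[u-55,v-45]+.5)*K for t in a],np.int32); cv2.polylines(s,[P],True,(0,0,255),1)
    P=np.array([(pix(n,(.4416+.03*np.cos(t),.303+.03*np.sin(t),.034))-[u-55,v-45]+.5)*K for t in a],np.int32); cv2.polylines(s,[P],True,(0,255,0),1)
    cv2.imwrite(f"pics/l_{n}.png",s)
E
```

```text
time: 33.78
position: [0.4413, 0.3031, 0.0759]
tool_rot: [1.0, 0.0, 0.0, -0.0]
ft_force: [0.8, 0.3, -0.1]
grip_width: 0.0563
grip_force: 20.0
top [186.  305.3] 0.0518 5mm x: [-0.01 -2.61] y: [-2.6   0.03]
scene [453.6 216. ] 0.0518 5mm x: [-0.4   1.68] y: [2.36 0.56]
```

View pics/l_scene.png

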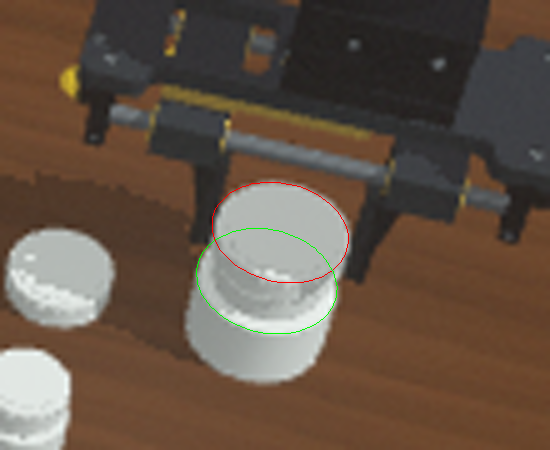

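The overlay shows the held lid's top (red) and the pot's shoulder (green) lining up with their predicted outlines, so I'll lower it.

```bash
python3 -m creep '[{"translation":[0.5,0,2],"roll":0,"gripper":50},{"translation":[0.5,0,4],"roll":0,"gripper":50},{"translation":[0.5,0,6],"roll":0,"gripper":50},{"translation":[0.5,0,8],"roll":0,"gripper":50},{"translation":[0.5,0,8],"roll":0,"gripper":50}]' 20
python3 -m creep '[{"translation":[0,0,2],"roll":0,"gripper":50},{"translation":[0,0,4],"roll":0,"gripper":50},{"translation":[0,0,5],"roll":0,"gripper":50},{"translation":[0,0,6],"roll":0,"gripper":50},{"translation":[0,0,6],"roll":0,"gripper":50}]' 20
python3 -m creep '[{"translation":[0,0,1],"roll":0,"gripper":50},{"translation":[0,0,2],"roll":0,"gripper":50},{"translation":[0,0,2],"roll":0,"gripper":50}]' 20
```

```text
time: 34.3
position: [0.4408, 0.3029, 0.0677]
tool_rot: [1.0, 0.0, -0.0, 0.0]
ft_force: [-0.1, -0.3, -1.0]
grip_width: 0.0562
grip_force: 20.0
time: 34.72
position: [0.4409, 0.3029, 0.0618]
tool_rot: [1.0, 0.0, -0.0, 0.0]
ft_force: [0.2, -0.4, -0.4]
grip_width: 0.0567
grip_force: 20.0
time: 34.97
position: [0.4411, 0.3031, 0.061]
tool_rot: [1.0, 0.0, 0.0, -0.0]
ft_force: [-1.3, -0.7, 6.7]
grip_width: 0.0565
grip_force: 20.0
```

```bash
python3 -m creep '[{"translation":[0,0,0],"roll":0,"gripper":70},{"translation":[0,0,0],"roll":0,"gripper":70},{"translation":[0,0,0],"roll":0,"gripper":70},{"translation":[0,0,0],"roll":0,"gripper":70},{"translation":[0,0,0],"roll":0,"gripper":70}]' 20
python3 -m creep '[{"translation":[0,0,-20],"roll":0,"gripper":70},{"translation":[0,0,-40],"roll":0,"gripper":70},{"translation":[0,0,-80],"roll":0,"gripper":70},{"translation":[0,0,-110],"roll":0,"gripper":50},{"translation":[0,0,-110],"roll":0,"gripper":50}]' 20
python3 -m creep '[{"translation":[35,0,0],"roll":0,"gripper":50},{"translation":[70,0,0],"roll":0,"gripper":50},{"translation":[105,0,0],"roll":0,"gripper":50},{"translation":[140,0,0],"roll":0,"gripper":50},{"translation":[175,0,0],"roll":0,"gripper":50}]' 20
python3 - <<'E'
from h import *
SH['ps']=[(20,0),(20,24),(18.5,27),(18.5,41)]; SH['pl']=[(30,0),(30,34),(28.5,37),(28.5,51)]
fit('ps',(.535,.2174));fit('pl',(.4413,.303))
for n in("top","scene"):
    im=viewer.camera(n); h=cv2.cvtColor(im,cv2.COLOR_BGR2HSV)
    a=pix(n,(.43,.05,.006)); b=pix(n,(.41,-.13,.006))
    roi=np.zeros(h.shape[:2],np.uint8); cv2.line(roi,tuple(map(int,a)),tuple(map(int,b)),1,30)
    m=((h[...,2]>150)&(h[...,1]<150)&(h[...,1]>60)&(roi>0)).astype(np.uint8)
    k=cv2.connectedComponentsWithStats(m); i=1+np.argmax(k[2][1:,4]); ys,xs=np.where(k[1]==i)
    W=np.array([world(n,(x,y),.007)[:2] for x,y in zip(xs,ys)],np.float32)
    vx,vy,x0,y0=cv2.fitLine(W,cv2.DIST_L2,0,.01,.01).ravel(); t=(W-[x0,y0])@[vx,vy]
    print(n,len(W),"dir",np.degrees(np.arctan2(vy,vx)).round(2),"ends",(np.array([x0,y0])+np.outer([t.min(),t.max()],[vx,vy])).round(4).tolist())
    u,v=map(int,pix(n,(.5,.26,.03)))
    if n=="scene": cv2.imwrite("pics/s5.png",cv2.resize(im[180:310,260:500],None,fx=3.3,fy=3.3,interpolation=cv2.INTER_CUBIC))
E
```

```text
time: 35.38
position: [0.441, 0.303, 0.0599]
tool_rot: [1.0, 0.0, -0.0, 0.0]
ft_force: [-0.3, -0.6, -0.1]
grip_width: 0.0696
grip_force: 0.0
time: 35.8
position: [0.4446, 0.3047, 0.1755]
tool_rot: [1.0, 0.0, 0.006, -0.002]
ft_force: [0.2, 1.0, 0.5]
grip_width: 0.0629
grip_force: 0.0
time: 36.22
position: [0.617, 0.3028, 0.1691]
tool_rot: [1.0, 0.0, -0.001, 0.0]
ft_force: [0.3, 0.8, 0.0]
grip_width: 0.0504
grip_force: 0.0
ps top [0.5346 0.2166] area 355.0 model 356
ps scene [0.5348 0.2178] area 425.5 model 435
pl top [0.4404 0.3026] area 881.5 model 874
pl scene [0.4543 0.3038] area 228.0 model 885
top 375 dir -88.14 ends [[0.42410001158714294, 0.024399999529123306], [0.42879998683929443, -0.12129999697208405]]
scene 230 dir -88.46 ends [[0.4244999885559082, 0.026100000366568565], [0.4284000098705292, -0.12139999866485596]]
```

View pics/s5.png

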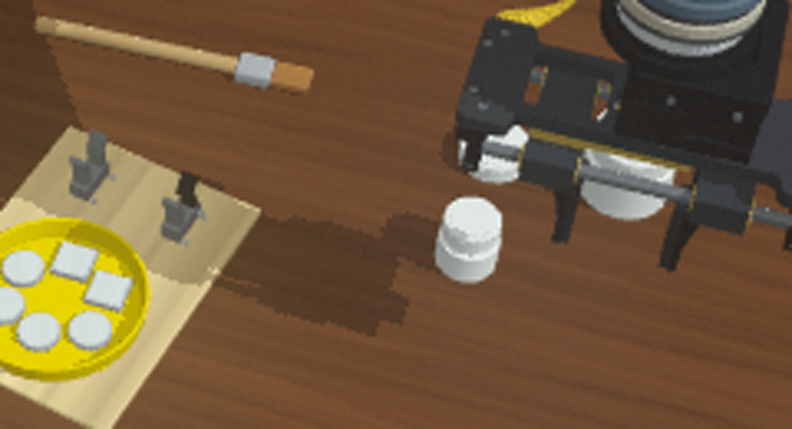

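```bash
python3 - <<'E'
from h import *
print("q",np.round(telemetry.get_obs()["q"],2))
yaw=np.radians(-10.8); X=np.array([np.cos(yaw),np.sin(yaw)]);Y=np.array([-np.sin(yaw),np.cos(yaw)]); S=np.array([.5638,-.0002])
out=[]
for n in("top","scene"):
    im=viewer.camera(n); u,v=map(int,pix(n,(*S,.03))); K=8 if n=="top" else 8
    s=cv2.resize(im[v-22:v+23,u-35:u+35],None,fx=K,fy=K,interpolation=cv2.INTER_CUBIC)
    f=lambda p,z:tuple(((pix(n,(*p,z))-[u-35,v-22]+.5)*K).astype(int))
    for y in(-.035,.035):
        for z,c in((.045,(0,0,255)),(.006,(0,255,0))):
            P=[f(S+X*a+Y*(y+b),z) for a,b in((-.007,-.007),(.007,-.007),(.007,.007),(-.007,.007))]
            cv2.polylines(s,[np.array(P)],True,c,1)
    out.append(s)
cv2.imwrite("pics/clips.png",out[0]); cv2.imwrite("pics/clips2.png",out[1])
im=np.vstack([out[0][:, :],out[1]]); cv2.imwrite("pics/clips3.png",cv2.resize(im,(466,600)) if 0 else im[:, :][0:720])
cv2.imwrite("pics/clips4.png",np.vstack([out[0][40:330],out[1][40:330]]))
E
```

```text
q [0.3  0.69 1.33 0.   1.12 1.87]
```

View pics/clips4.png

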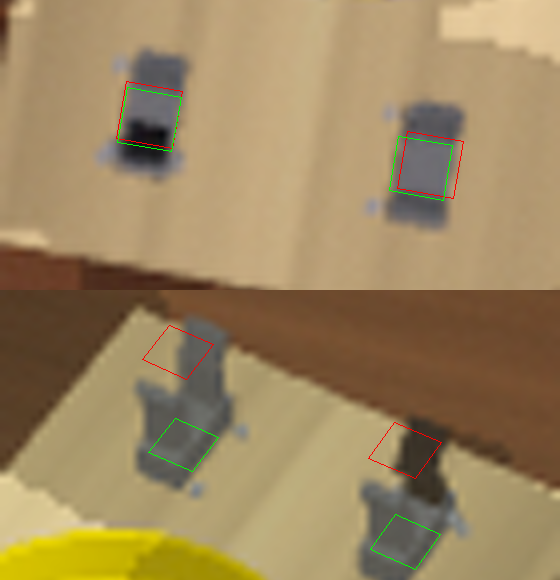

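The overlay on the top and scene crops puts the clip slots within about 1 mm of the predicted seat at (.5638,-.0002), board yaw -10.8°. Next I move over the brush and turn.

```bash
python3 -m creep '[{"translation":[-16,30,0],"roll":0,"gripper":50},{"translation":[-32,60,0],"roll":0,"gripper":50},{"translation":[-48,90,0],"roll":0,"gripper":50},{"translation":[-64,120,0],"roll":0,"gripper":50},{"translation":[-80,150,0],"roll":0,"gripper":50}]' 40
python3 -m creep '[{"translation":[-16,30,0],"roll":0,"gripper":40},{"translation":[-32,60,0],"roll":0,"gripper":40},{"translation":[-48,90,0],"roll":0,"gripper":40},{"translation":[-64,120,0],"roll":0,"gripper":40},{"translation":[-80,150,0],"roll":0,"gripper":40}]'
python3 -m creep '[{"translation":[-16,30,0],"roll":-7,"gripper":40},{"translation":[-30,52,0],"roll":-14,"gripper":40},{"translation":[-30,52,0],"roll":-21,"gripper":40},{"translation":[-30,52,0],"roll":-28,"gripper":40},{"translation":[-30,52,0],"roll":-35,"gripper":40}]'
python3 -m creep '[{"translation":[0,0,0],"roll":-7,"gripper":40},{"translation":[0,0,0],"roll":-14,"gripper":40},{"translation":[0,0,0],"roll":-21,"gripper":40},{"translation":[0,0,0],"roll":-28,"gripper":40},{"translation":[0,0,0],"roll":-35,"gripper":40}]'
python3 -m creep '[{"translation":[0,0,0],"roll":-7,"gripper":40},{"translation":[0,0,0],"roll":-14,"gripper":40},{"translation":[0,0,0],"roll":-21.8,"gripper":40},{"translation":[0,0,0],"roll":-21.8,"gripper":40},{"translation":[0,0,0],"roll":-21.8,"gripper":40}]'
python3 -c "
from h import *
print(to(.4265,-.049,.0195,1.8))"
```

```text
time: 37.03
position: [0.534, 0.1525, 0.1704]
tool_rot: [1.0, 0.001, -0.0, 0.0]
ft_force: [0.2, -0.2, 0.2]
grip_width: 0.0498
grip_force: 0.0
time: 37.45
position: [0.4544, 0.0026, 0.1706]
tool_rot: [1.0, 0.001, 0.0, 0.0]
ft_force: [-0.2, -1.7, 0.4]
grip_width: 0.0402
grip_force: 0.0
time: 37.87
position: [0.4251, -0.049, 0.1706]
tool_rot: [0.953, 0.302, 0.0, 0.0]
ft_force: [-0.2, 0.4, 0.1]
grip_width: 0.04
grip_force: 0.0
time: 38.28
position: [0.4254, -0.0483, 0.1705]
tool_rot: [0.818, 0.575, 0.0, 0.0]
ft_force: [0.1, -0.1, 0.0]
grip_width: 0.0398
grip_force: 0.0
time: 38.7
position: [0.4256, -0.0484, 0.1704]
tool_rot: [0.698, 0.716, 0.0, 0.0]
ft_force: [0.4, 0.1, 0.9]
grip_width: 0.0399
grip_force: 0.0
(array([ -0.6,   0.8, 150.9]), np.float64(-0.27687104808433105))
```

```bash
python3 -m creep '[{"translation":[-0.5,1,40],"roll":0,"gripper":40},{"translation":[-0.5,1,80],"roll":0,"gripper":40},{"translation":[-0.5,1,115],"roll":0,"gripper":40},{"translation":[-0.5,1,140],"roll":0,"gripper":40},{"translation":[-0.5,1,150],"roll":0,"gripper":40}]' 50
python3 -m creep '[{"translation":[0,0,0],"roll":0,"gripper":40},{"translation":[0,0,0],"roll":0,"gripper":40},{"translation":[0,0,0],"roll":0,"gripper":5},{"translation":[0,0,0],"roll":0,"gripper":5},{"translation":[0,0,0],"roll":0,"gripper":5}]'
python3 -m creep '[{"translation":[0,0,0],"roll":0,"gripper":5},{"translation":[0,0,0],"roll":0,"gripper":5},{"translation":[0,0,0],"roll":0,"gripper":5},{"translation":[0,0,0],"roll":0,"gripper":5},{"translation":[0,0,0],"roll":0,"gripper":5}]'
```

```text
time: 39.12
position: [0.4257, -0.0489, 0.0187]
tool_rot: [0.698, 0.716, -0.001, -0.002]
ft_force: [-10.4, 2.5, 171.3]
grip_width: 0.0399
grip_force: 85.4
time: 39.53
position: [0.4274, -0.0495, 0.0202]
tool_rot: [0.697, 0.717, 0.0, 0.0]
ft_force: [0.3, -0.5, 1.0]
grip_width: 0.0274
grip_force: 0.0
time: 39.95
position: [0.4273, -0.0495, 0.0201]
tool_rot: [0.697, 0.717, 0.0, 0.0]
ft_force: [-0.2, -0.1, 2.1]
grip_width: 0.0112
grip_force: 50.0
```

That fast descent overshot and hit the table. The wrist read 171 N, over the 120 N limit. It can't be undone, so I'll carry on carefully and report it.

```bash
python3 -m creep '[{"translation":[0,0,-20],"roll":0,"gripper":5},{"translation":[0,0,-45],"roll":0,"gripper":5},{"translation":[0,0,-65],"roll":4,"gripper":5},{"translation":[0,0,-80],"roll":8,"gripper":5},{"translation":[0,0,-80],"roll":12.6,"gripper":5}]' 50
python3 -m creep '[{"translation":[0,0,0],"roll":0,"gripper":5},{"translation":[0,0,0],"roll":0,"gripper":5},{"translation":[0,0,0],"roll":0,"gripper":5}]'
python3 -c "
from h import *
print(to(.5638,-.0002,.09,-10.8))"
```

```text
time: 40.37
position: [0.4284, -0.0499, 0.1024]
tool_rot: [0.773, 0.635, 0.001, 0.002]
ft_force: [0.0, -0.5, -0.9]
grip_width: 0.0107
grip_force: 50.0
time: 40.62
position: [0.4267, -0.0493, 0.0997]
tool_rot: [0.771, 0.637, -0.0, -0.001]
ft_force: [0.1, 0.6, -0.4]
grip_width: 0.0106
grip_force: 50.0
(array([ 74.1, 125.3,   9.5]), np.float64(-0.07573128769608672))
```

```bash
python3 -m creep '[{"translation":[18,31,0],"roll":0,"gripper":5},{"translation":[36,62,0],"roll":0,"gripper":5},{"translation":[54,92,0],"roll":0,"gripper":5},{"translation":[70,118,0],"roll":0,"gripper":5},{"translation":[74,125,0],"roll":0,"gripper":5}]' 50
python3 -m creep '[{"translation":[0,0,10],"roll":0,"gripper":5},{"translation":[0,0,20],"roll":0,"gripper":5},{"translation":[0,0,24],"roll":0,"gripper":5},{"translation":[0,0,24],"roll":0,"gripper":5},{"translation":[0,0,24],"roll":0,"gripper":5}]'
python3 - <<'E'
from h import *
print(to(.5638,-.0002,.038,-10.8))
im=viewer.camera("scene"); u,v=map(int,pix("scene",(.564,0,.06))); K=5
S=np.array([.5638,-.0002]); o=telemetry.get_obs()["position"]; Y=np.array([np.sin(np.radians(10.8)),np.cos(np.radians(10.8))])
s=cv2.resize(im[v-60:v+50,u-70:u+80],None,fx=K,fy=K,interpolation=cv2.INTER_CUBIC)
f=lambda p:tuple(((pix("scene",p)-[u-70,v-60]+.5)*K).astype(int))
z=o[2]-.0141
cv2.line(s,f((*(S-Y*.075),z)),f((*(S+Y*.128),z)),(0,0,255),1); cv2.circle(s,f((*(S+Y*.075),z)),5,(0,0,255),1)
cv2.imwrite("pics/br.png",s)
E
```

```text
time: 41.03
position: [0.5693, 0.0004, 0.0997]
tool_rot: [0.771, 0.637, 0.002, 0.002]
ft_force: [1.0, -0.4, -0.3]
grip_width: 0.0107
grip_force: 50.0
time: 41.45
position: [0.5619, -0.0009, 0.075]
tool_rot: [0.772, 0.636, -0.001, -0.001]
ft_force: [-0.7, -0.3, -0.2]
grip_width: 0.0108
grip_force: 50.0
(array([ 1.1,  1.8, 37. ]), np.float64(-0.2157394495266658))
```

View pics/br.png

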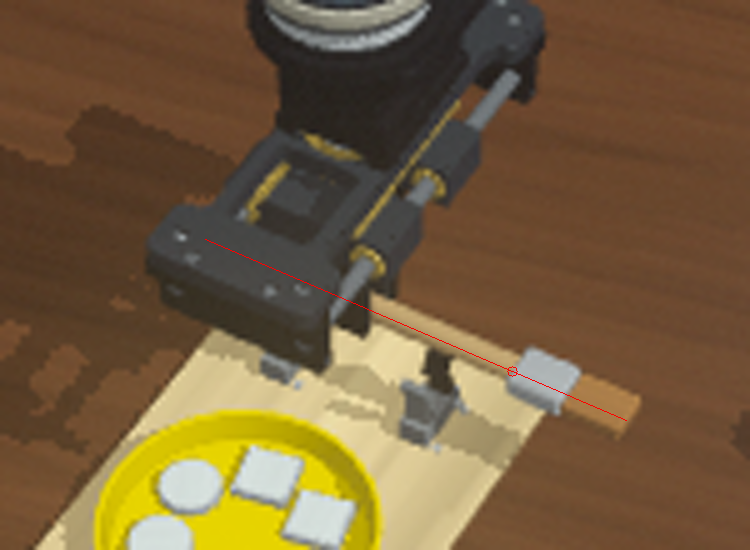

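The brush is level and parallel to the seat line. It sits about 2 mm toward -x, which matches the TCP reading, so I'll correct that and lower it slowly.

```bash
python3 -m creep '[{"translation":[1,1.8,0],"roll":0,"gripper":5},{"translation":[1,1.8,4],"roll":0,"gripper":5},{"translation":[1,1.8,8],"roll":0,"gripper":5},{"translation":[1,1.8,12],"roll":0,"gripper":5},{"translation":[1,1.8,14],"roll":0,"gripper":5}]' 60
python3 -m creep '[{"translation":[0,0,1],"roll":0,"gripper":5},{"translation":[0,0,2],"roll":0,"gripper":5},{"translation":[0,0,3],"roll":0,"gripper":5},{"translation":[0,0,4],"roll":0,"gripper":5},{"translation":[0,0,4],"roll":0,"gripper":5}]'
python3 -c "
from h import *
print(to(.5638,-.0002,.038,-10.8))"
```

```text
time: 41.92
position: [0.5656, 0.0001, 0.0615]
tool_rot: [0.771, 0.636, -0.0, -0.0]
ft_force: [-0.6, 0.0, 0.2]
grip_width: 0.0102
grip_force: 60.0
time: 42.33
position: [0.5659, 0.0, 0.0579]
tool_rot: [0.771, 0.636, -0.0, -0.0]
ft_force: [0.7, 0.1, -0.5]
grip_width: 0.0104
grip_force: 60.0
(array([-0.6, -2. , 19.9]), np.float64(-0.16949166883881617))
```

```bash
python3 -m creep '[{"translation":[-0.5,-1.8,0],"roll":0,"gripper":5},{"translation":[-0.5,-1.8,1],"roll":0,"gripper":5},{"translation":[-0.5,-1.8,2],"roll":0,"gripper":5},{"translation":[-0.5,-1.8,3],"roll":0,"gripper":5},{"translation":[-0.5,-1.8,4],"roll":0,"gripper":5}]' 60
python3 -m creep '[{"translation":[0,0,1],"roll":0,"gripper":5},{"translation":[0,0,2],"roll":0,"gripper":5},{"translation":[0,0,3],"roll":0,"gripper":5},{"translation":[0,0,4],"roll":0,"gripper":5},{"translation":[0,0,4],"roll":0,"gripper":5}]'
```

```text
time: 42.75
position: [0.5651, -0.0003, 0.0544]
tool_rot: [0.772, 0.636, 0.001, 0.001]
ft_force: [1.4, -0.2, 2.0]
grip_width: 0.0102
grip_force: 60.0
time: 43.17
position: [0.5653, -0.0004, 0.0504]
tool_rot: [0.772, 0.636, 0.001, 0.001]
ft_force: [3.5, -0.6, 4.7]
grip_width: 0.0102
grip_force: 60.0
```

```bash
python3 -m creep '[{"translation":[0,0,1],"roll":0,"gripper":5},{"translation":[0,0,2],"roll":0,"gripper":5},{"translation":[0,0,3],"roll":0,"gripper":5},{"translation":[0,0,4],"roll":0,"gripper":5},{"translation":[0,0,5],"roll":0,"gripper":5}]' 60
python3 -m creep '[{"translation":[0,0,1],"roll":0,"gripper":5},{"translation":[0,0,2],"roll":0,"gripper":5},{"translation":[0,0,3],"roll":0,"gripper":5},{"translation":[0,0,4],"roll":0,"gripper":5},{"translation":[0,0,5],"roll":0,"gripper":5}]'
```

```text
time: 43.58
position: [0.5653, -0.0004, 0.0453]
tool_rot: [0.772, 0.636, 0.001, 0.001]
ft_force: [4.3, -1.6, 2.2]
grip_width: 0.0103
grip_force: 60.0
time: 44.0
position: [0.5643, -0.0003, 0.0395]
tool_rot: [0.771, 0.636, 0.0, 0.0]
ft_force: [5.5, -1.7, 0.4]
grip_width: 0.0104
grip_force: 60.1
```

```bash
python3 -m creep '[{"translation":[0,0,0.5],"roll":0,"gripper":5},{"translation":[0,0,1],"roll":0,"gripper":5},{"translation":[0,0,1.5],"roll":0,"gripper":5},{"translation":[0,0,1.5],"roll":0,"gripper":5}]' 60
python3 -m creep '[{"translation":[0,0,0.5],"roll":0,"gripper":5},{"translation":[0,0,1],"roll":0,"gripper":5},{"translation":[0,0,1.5],"roll":0,"gripper":5},{"translation":[0,0,1.5],"roll":0,"gripper":5}]' 60
```

```text
time: 44.33
position: [0.5641, -0.0002, 0.0381]
tool_rot: [0.771, 0.637, -0.0, 0.0]
ft_force: [5.2, -0.6, 0.3]
grip_width: 0.0101
grip_force: 60.0
time: 44.67
position: [0.5641, -0.0002, 0.038]
tool_rot: [0.771, 0.636, -0.0, 0.0]
ft_force: [3.3, -2.3, 8.6]
grip_width: 0.0102
grip_force: 60.0
```

```bash
python3 -m creep '[{"translation":[0,0,0],"roll":0,"gripper":26},{"translation":[0,0,0],"roll":0,"gripper":26},{"translation":[0,0,0],"roll":0,"gripper":26},{"translation":[0,0,0],"roll":0,"gripper":26},{"translation":[0,0,0],"roll":0,"gripper":26}]' 20
python3 -m creep '[{"translation":[0,0,-10],"roll":0,"gripper":26},{"translation":[0,0,-30],"roll":0,"gripper":26},{"translation":[0,0,-60],"roll":0,"gripper":26},{"translation":[0,0,-95],"roll":0,"gripper":26},{"translation":[0,0,-130],"roll":0,"gripper":26}]' 20
python3 -m creep '[{"translation":[-35,0,0],"roll":0,"gripper":26},{"translation":[-70,0,0],"roll":0,"gripper":26},{"translation":[-105,0,0],"roll":0,"gripper":26},{"translation":[-140,0,0],"roll":0,"gripper":26},{"translation":[-175,0,0],"roll":0,"gripper":26}]' 20
python3 - <<'E'
from h import *
SH['pl']=[(30,0),(30,34),(28.5,37),(28.5,51)]; SH['ps']=[(20,0),(20,24),(18.5,27),(18.5,41)]
fit('pl',(.441,.303)); fit('ps',(.535,.217)); mirrors()
im=viewer.camera("scene"); u,v=map(int,pix("scene",(.564,.0,.03)))
S=np.array([.5638,-.0002]); Y=np.array([np.sin(np.radians(10.8)),np.cos(np.radians(10.8))])
K=4; s=cv2.resize(im[v-50:v+70,u-65:u+130],None,fx=K,fy=K,interpolation=cv2.INTER_CUBIC)
f=lambda p:tuple(((pix("scene",p)-[u-65,v-50]+.5)*K).astype(int))
for y in(-.075,.075,.128): cv2.circle(s,f((*(S+Y*y),.024)),4,(0,0,255),1)
cv2.imwrite("pics/fin.png",s)
E
```

```text
time: 45.08
position: [0.5621, 0.0004, 0.0362]
tool_rot: [0.771, 0.636, -0.001, -0.002]
ft_force: [-0.4, -0.4, 0.3]
grip_width: 0.0254
grip_force: 0.0
time: 45.5
position: [0.5628, 0.0001, 0.1682]
tool_rot: [0.771, 0.636, -0.001, -0.001]
ft_force: [0.0, -0.6, 0.2]
grip_width: 0.0257
grip_force: 0.0
time: 45.92
position: [0.5298, -0.1729, 0.1678]
tool_rot: [0.771, 0.637, -0.0, -0.0]
ft_force: [1.0, -0.2, -0.2]
grip_width: 0.0257
grip_force: 0.0
pl top [0.4405 0.3027] area 884.5 model 874
pl scene [0.4412 0.304 ] area 875.5 model 875
ps top [0.5346 0.2168] area 351.0 model 356
ps scene [0.5348 0.2179] area 427.5 model 435
mir [ 0.4318 -0.2712] area 474 fill 0.89 rect [24. 24.] ang 89
mir [0.5818 0.0883] area 393 fill 0.73 rect [24. 19.] ang 78
mir [ 0.5912 -0.3431] area 539 fill 0.73 rect [24. 24.] ang 50
mir [ 0.6268 -0.0202] area 503 fill 0.64 rect [22. 22.] ang 89
mir [0.6415 0.0082] area 504 fill 0.64 rect [22. 22.] ang 89
mir [ 0.6429 -0.0493] area 547 fill 0.9 rect [26. 27.] ang 78
mir [ 0.6745 -0.0504] area 518 fill 0.88 rect [24. 25.] ang 89
mir [0.6752 0.0087] area 516 fill 0.89 rect [24. 25.] ang 89
mir [ 0.6861 -0.0218] area 529 fill 0.88 rect [24. 27.] ang 89
```

View pics/fin.png

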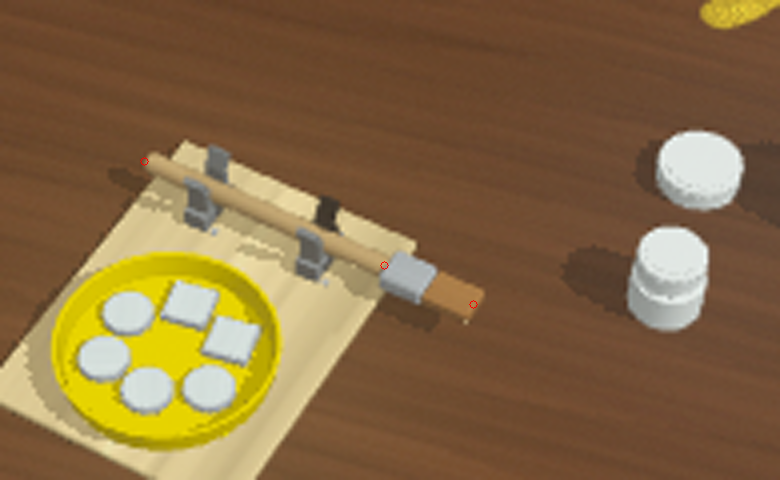

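The picture shows the brush level in both clips, with its ends within about 2 mm of the seat markers. The dish holds four round and two square mirrors, and both lid fits match fully seated models, so I'll hand in.

```bash
python3 -c "
from rig import hand_in; print(hand_in())"
```

```text
the job is handed in; nothing more can be done
None
```

I handed the job in with everything in place: four round and two square mirrors in the dish, both pots lidded and seated, and the brush home in both clips. However, a fast descent to the brush hit the table at 171 N at the wrist, over the 120 N limit, so the run may well be judged failed.

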